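Edge a slim drive out of its tray and fit it in the computer's bay

TASK

Fit the slim drive into the open computer's drive bay. With a fingertip resting lightly on it, slide it forward in its lane until its end overhangs the tray's front edge by about 30 mm, pinch it by that overhanging end and lift it off; then slide it plug end first into the bay and push it gently until it is fully home on the end stop. Let go, and leave everything else alone.

Things in the scene. Friction and masses are not known exactly. Their poses are not given: they have to be found in the camera images.
- slim_drive: the slim drive: bright metal slab with a blank label, 100 (x) x 70 (y) x 7 mm thick, about 0.1 kg; the only thin one of the three drives in the tray (the others are 15 mm thick). Origin at its centre, half-way up; x along its length towards the plug end, z up. Its shell is thin: never press or knock it on the tray's floor or ribs with more than 18 N: touch down at a few mm/s; 5 to 9 N drags it well
- drive_tail (a point): middle of the slim drive's plain end, the end to pinch (50 mm from its centre along -x). At the start it is 11 to 19 mm behind the tray's front edge; the drive lies flat in one lane, plug end to the back, with no room for a finger behind it and only some 4 mm beside it to the ribs, which stand 3 mm higher than its top
- drive_plug (a point): middle of the slim drive's plug end (50 mm from its centre along its x)
- tray: black drive tray on levelling legs, fixed, 254 (y) x 129 mm (x). Origin: middle of its open front edge, on top of the lanes' floor; x level from the edge to the back. The floor is 6 mm thick, top 42 to 58 mm above the bench. Three lanes along x, 78 mm wide, centred at y = -83, 0, 83 mm, ribs 10 mm high between, a stop 9 mm high at the back (x = 124 mm)
- computer: small dark desktop computer, lid off, fixed, 240 x 240 mm, walls 74 mm high. Origin on the bench under the middle of the drive bay's mouth, in the plane of the front panel; x points from the front into the machine, z up. Never push the drive against it with more than 30 N
- bay_mouth (a point): middle of the bay's mouth, on the bay's floor, 50 mm above the bench in the front panel's plane; axes as the computer's. The bay: a bright steel shelf with two C-shaped side channels, 72 mm wide between their sides, 9.5 mm high under top lips that cover 6 mm of each side; open above between the lips. The entry flares out (80 mm wide) from 12 mm in front of the mouth, with a bent-down lip below
- bay_home (a point): where the slim drive's centre lies when it is fully home: 46 mm behind the mouth, 3.5 mm above the bay's floor; axes as the computer's, the drive's x along this x. Then the drive stands on the hard end stop and its plain end is still 4 mm proud of the mouth, free to be pushed with a fingertip
- ejector (a joint): the ejector bar at the back of the bay, in m: 0 is forward, and the entering drive pushes it back over its last 6 mm against a steady friction of about 5 N; it stays where it is pushed. About 0.006 when the drive is fully home, then the hard end stop
- thick_drive_a: another drive, 100 x 70 x 15 mm, dark top, in a lane of the tray; origin at its centre. Leave it alone
- thick_drive_b: another drive, 100 x 70 x 15 mm, dark top, in a lane of the tray; origin at its centre. Leave it alone
- parts_dish: round steel dish, 110 mm across, 30 mm high, origin under its centre; leave it alone
- screwdriver: screwdriver 190 mm long, lying on the bench; leave it alone
- duster_can: air duster can, 62 mm across, 180 mm high, origin under its centre; leave it alone
- memory_module: green memory module, 133 x 30 x 4 mm, lying on the bench, origin under its centre; leave it alone
- cpu_cooler: processor cooler, 92 x 92 x 63 mm, black fan on bright fins, origin under its centre; leave it alone
Things that resemble listed ones, but are neither listed nor needed, are in the scene too. Leave any red look-alike of the slim_drive alone.

How it is judged:
By the outcome, as a careful person would: the job done as asked, in the order asked, and still so for the second after the job is handed in, with the robot touching nothing.
It also fails if it takes over 72 s, if anything falls off the work surface, if the arm or the gripper's body presses on something with over 40 N, if the wrist force passes 120 N, or if a joint passes its speed limit or range.

ROBOT

A 6-joint arm with a two-finger parallel gripper is mounted at the origin on the work surface. World frame = base frame: x ahead of the robot, y to its left, z up, the work surface at z = 0. Lengths are in mm, angles in degrees, forces in N, time in s.
With the tool pointing down it reaches from about 300 to 850 mm from the base axis. Payload 4.2 kg.
Tool frame: the origin (TCP) lies midway between the tips of the shut fingers; the grasp point (between the pads) lies 19 mm behind it; x points along the fingers, z is the direction in which the jaws open and shut, and the axes are right-handed (so a half turn about x gives the same grasp; the last joint's range is limited). The gripper opens to 91 mm and grips with 3 to 60 N. Pads are 32 mm wide; open, the fingers measure 118 mm over their backs; the gripper's body (76 mm by 178 mm) begins 60 mm behind the grasp point.
Start: joints at [71.219, 18.312, 89.639, -0, 72.044, -1.146], TCP at [174.206, 547.992, 213.976] pointing down, gripper open.
Joint ranges: [-177.97, 177.97], [-48.28, 115.42], [12.27, 149.76], [-77.06, 257.06], [2.81, 150.46], [-146.56, 146.56]. Speed limits (degrees/s): [147.25, 147.25, 180, 180, 180, 180].

INTERFACE

Orientations are given as [roll, pitch, yaw] about the fixed x, y, z axes, in that order (R = Rz(yaw) Ry(pitch) Rx(roll)).
In Python, from workcell import env gives the robot as it stands.
- The arm moves only by the tool send_rows, never from a script. Its argument "commands" is a list that holds one entry, the list of rows, each a list of 6 numbers: the shift along the tool's x, y, z normalised to -1 to 1, where 1 is 0.1 m, then the turn, a rotation vector about the tool's x, y, z normalised to -1 to 1, where 1 is 2 pi rad. In form: [[[x, y, z, wx, wy, wz], ...]]. A call has 1 to 20 rows; each row is the pose to reach, as a shift and turn from the pose commanded when the call began, along the tool's axes at that moment, turning the shorter way round; what a row does not reach only later rows make up. A row lasts 1/8 s, in which the tool goes at most 62.5 mm and 10.7 degrees, less where a joint would pass 70% of its speed; a pose out of reach is approached as far as the arm can. A call with a number of a shift or a turn outside -1 to 1 is refused whole. A call with a gripper value outside its range is refused whole. "jaw" is the closure, from -1 (fully open) to 1 (shut), so that 0 is half open, set as the call begins (left out, the last holds). The fingers move at their own pace and stop on an object; "force" is the grip in N (left out, the last holds). Time passes only in rows, so rows that repeat a pose let the fingers close. It gives the time, the measured TCP pose, the force and the opening at its end, in the units of the state.
- env.state(): the state, without advancing time (a new reading comes with each control period).
- env.grab_frame(name): name is "scene" or "side" or "wrist"; returns (picture, depth): 480x640x3 uint8, red, green, blue; 480x640 float32, mm along the optical axis (not along the pixel's ray), 0 where there is no reading.
- env.get_calibration(name): a dict with "mtx" (3x3 intrinsics, pixels), "camera_from_world" (4x4, takes a point from world to camera coordinates). Camera axes: x right, y up, looking along -z (the intrinsics and any distortion apply to the point x, -y, -z); pixel columns grow to the right and rows downward; lengths in mm; the calibration is good to about 2 mm. A picture is of the moment at which its call begins: read the wrist's pose just before it. get_calibration takes no time and is no camera call; for the wrist camera it gives the pose at the moment of the call.
- env.job_done(): hands the job in, once; it reports no verdict.
The state is a dict: "time_s": time; "qpos": joint angles; "qvel": joint speeds; "effort": joint torques, N m; "ee_pos": TCP position; "ee_rot": TCP orientation; "force": force on the tool from outside, world axes, zero at the start; "torque": the same for the moment, N m; "gripper_width": finger opening in mm.
Only numpy, scipy, OpenCV 4.12 (cv2) and the standard library are available. Lean on these libraries where they do the work, as an engineer would, in place of code of your own. Each camera call takes 0.05 s, during which the arm holds its last target.

## Working session

There is one attempt and no reset: what is moved stays moved. The work goes in short steps, Python scripts to look and compute and a tool call to move; the robot and the scene stay as the last step left them, time stands still between calls to the robot, and variables do not carry over. Pictures are saved under pics/ and viewed, and the job is handed in when it is done.

Besides the shell and the picture viewer there is one more tool, called as a command line: name --argument value ..., lists and objects as JSON in quotes. send_rows: Moves the arm, as the interface text tells. Its arguments: {"type":"object","properties":{"commands":{"type":"array","items":{"type":"array","items":{"type":"array","items":{"type":"number","minimum":-1,"maximum":1}}}},"jaw":{"type":"number"},"force":{"type":"number"}},"required":["commands"]}

```bash
ls; mkdir -p pics; python3 - <<'E'
from workcell import env
import cv2,numpy as np
print(env.state())
for n in ["scene","side","wrist"]:
    c=env.get_calibration(n); print(n,np.round(c["mtx"],1).tolist(),np.round(c["camera_from_world"],3).tolist(),[k for k in c])
    p,d=env.grab_frame(n); cv2.imwrite(f"pics/{n}0.png",p[:,:,::-1]); np.save(f"pics/{n}0.npy",d)
E
```

```text
pics
{'time_s': 0.0, 'qpos': array([ 7.12174561e+01,  1.83533283e+01,  8.97074961e+01, -1.23588719e-04,
        7.20436691e+01, -1.14210781e+00]), 'qvel': array([-0.02602267, -0.14364252, -0.06339309, -0.03402604, -0.00928387,
       -0.02004834]), 'effort': array([ 7.14693779e-04, -4.12464774e+01, -2.31978697e+01,  7.29591586e-02,
        4.55323874e-02, -1.66008285e-04]), 'ee_pos': array([174.04789182, 547.48803068, 213.09598674]), 'ee_rot': array([ 178.9223193 ,   89.89550646, -108.71807857]), 'force': array([-0.58800645, -0.14489788,  0.50449438]), 'torque': array([-0.01661133,  0.00272178,  0.03389596]), 'gripper_width': 91.22677472589585}
scene [[510.9, 0.0, 321.8], [0.0, 510.9, 241.4], [0.0, 0.0, 1.0]] [[-0.228, 0.974, 0.012, 100.352], [-0.606, -0.152, 0.781, 268.535], [0.762, 0.17, 0.624, -1833.407], [0.0, 0.0, 0.0, 1.0]] ['mtx', 'camera_from_world']
side [[546.1, 0.0, 314.7], [0.0, 546.1, 239.8], [0.0, 0.0, 1.0]] [[1.0, -0.023, -0.011, -506.408], [0.023, 0.664, 0.748, -79.427], [-0.01, -0.748, 0.664, -1477.132], [0.0, 0.0, 0.0, 1.0]] ['mtx', 'camera_from_world']
wrist [[331.5, 0.0, 319.4], [0.0, 331.5, 240.8], [0.0, 0.0, 1.0]] [[0.304, 0.953, -0.002, -573.329], [-0.925, 0.295, -0.241, 26.491], [-0.228, 0.075, 0.971, -390.584], [0.0, 0.0, 0.0, 1.0]] ['mtx', 'camera_from_world']
```

View pics/scene0.png

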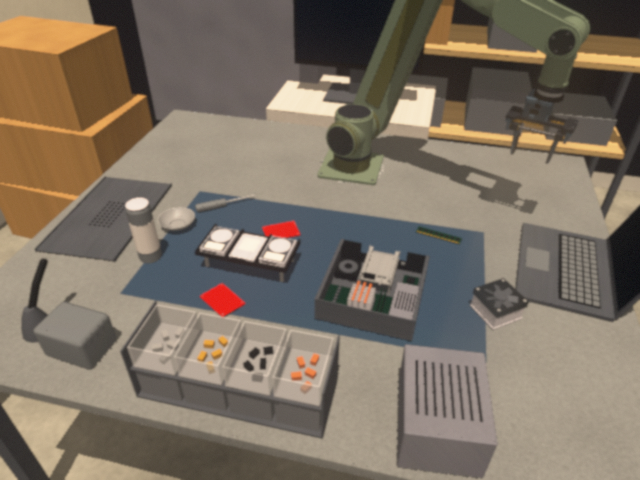

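View pics/side0.png

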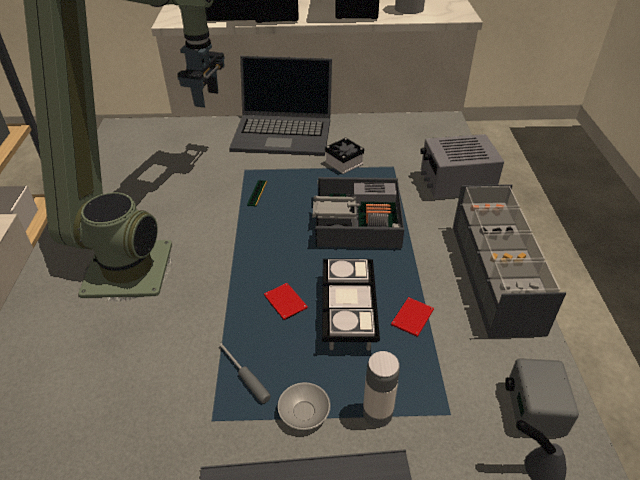

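View pics/wrist0.png

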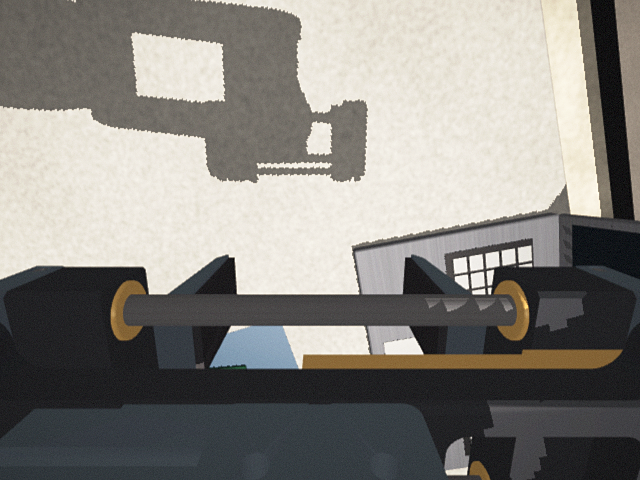

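```bash
python3 - <<'E'
import cv2
a=cv2.imread("pics/side0.png"); s=cv2.imread("pics/scene0.png")
cv2.imwrite("pics/c1.png",cv2.resize(a[245:355,300:440],None,fx=5.5,fy=5.5,interpolation=cv2.INTER_CUBIC)[:600])
cv2.imwrite("pics/c2.png",cv2.resize(a[165:260,295:420],None,fx=6,fy=6,interpolation=cv2.INTER_CUBIC))
cv2.imwrite("pics/c3.png",cv2.resize(s[210:290,180:310],None,fx=6,fy=6,interpolation=cv2.INTER_CUBIC))
cv2.imwrite("pics/c4.png",cv2.resize(s[235:340,305:440],None,fx=5.5,fy=5.5,interpolation=cv2.INTER_CUBIC))
E
```

```text
(no output)
```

View pics/c1.png

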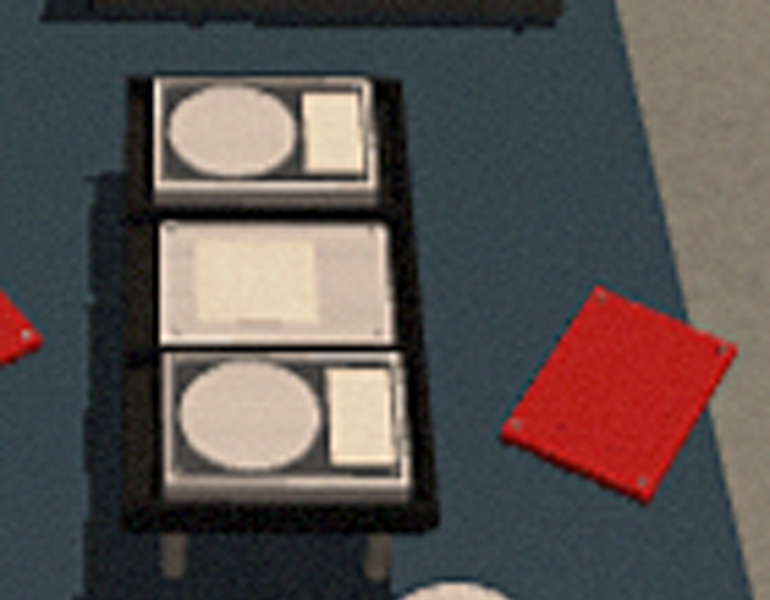

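View pics/c2.png

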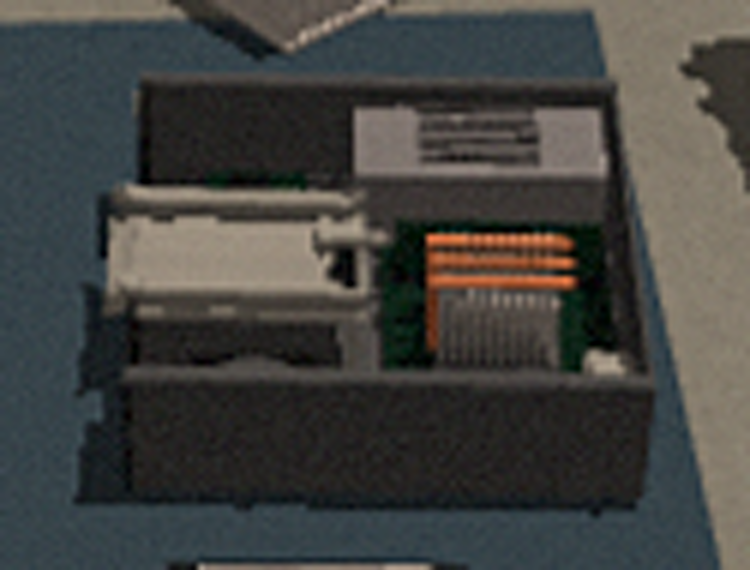

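View pics/c3.png

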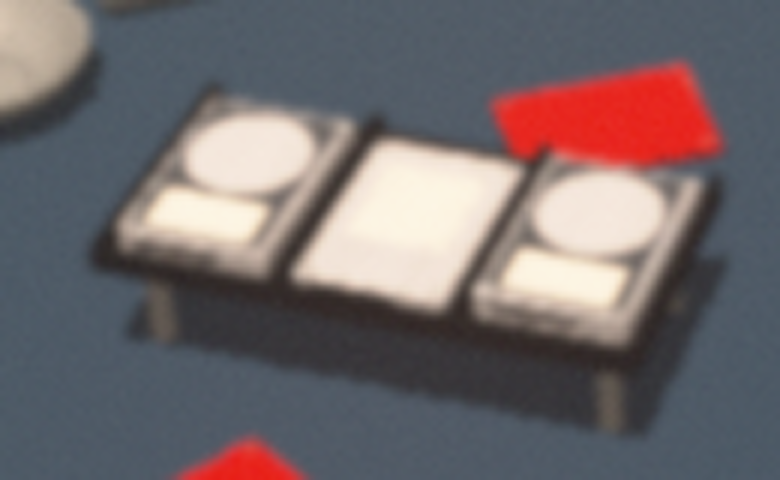

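View pics/c4.png

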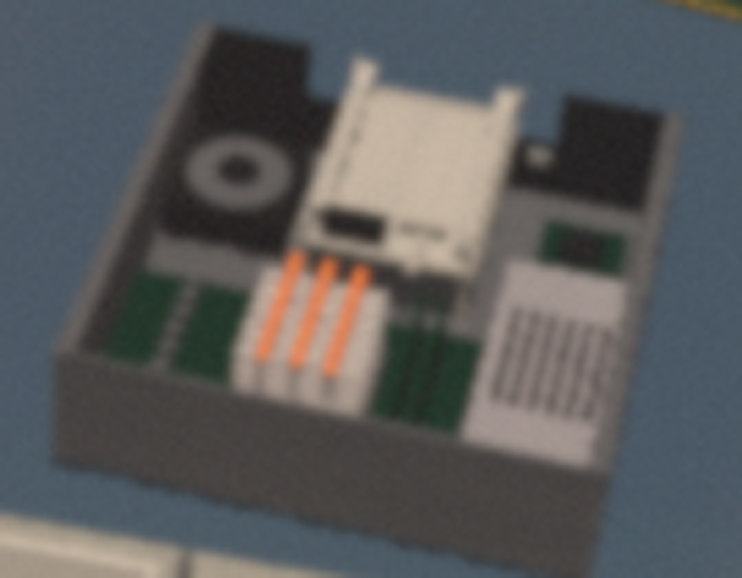

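```bash
cat > h.py <<'E'
import numpy as np,cv2
from scipy.spatial.transform import Rotation as Rn
def cal(n):
    from workcell import env
    c=env.get_calibration(n); return np.array(c["mtx"]),np.array(c["camera_from_world"])
def ray(px,K,T):
    u,v=px; d=np.array([(u-K[0,2])/K[0,0],-(v-K[1,2])/K[1,1],-1.])
    R=T[:3,:3]; return -R.T@T[:3,3], R.T@d
def atz(px,z,K,T):
    o,d=ray(px,K,T); return o+d*(z-o[2])/d[2]
def dep(px,D,K,T):
    o,d=ray(px,K,T); return o+d*D[int(round(px[1])),int(round(px[0]))]
def cloud(D,K,T):
    v,u=np.mgrid[:480,:640]; d=np.stack([(u-K[0,2])/K[0,0],-(v-K[1,2])/K[1,1],-np.ones_like(u)],-1)*D[...,None]
    return (d-T[:3,3])@T[:3,:3]
def proj(p,K,T):
    q=T[:3,:3]@np.array(p)+T[:3,3]; return np.array([K[0,2]+K[0,0]*q[0]/-q[2],K[1,2]+K[1,1]*-q[1]/-q[2]])
def Rt(e): return Rn.from_euler('xyz',e,degrees=True)
E
python3 - <<'E'
from h import *
for n in ["scene","side"]:
    K,T=cal(n); D=np.load(f"pics/{n}0.npy")
    P=cloud(D,K,T)
    print(n,"cam",ray((320,240),K,T)[0])
    if n=="side":
        o=lambda x,y,cx,cy,f:(cx+x/f,cy+y/f)
        # thin drive corners in c1: (158,222),(385,222),(397,343),(158,343)
        for q in [(158,222),(386,222),(397,345),(158,345)]:
            print("drive",np.round(atz(o(*q,300,245,5.5),57,K,T),1))
        for q in [(125,77),(403,77),(437,527),(125,527)]:
            print("tray",np.round(atz(o(*q,300,245,5.5),60,K,T),1))
        for r in range(285,308,3):
            print(r,[np.round(P[r,c],0).astype(int).tolist()[0::2] for c in range(318,380,4)])
        print([np.round(P[297,c],0).astype(int).tolist() for c in (340,350,360)])
        for q in [(108,230),(110,310),(355,280)]: print("bay",np.round(atz(o(*q,295,165,6),55,K,T),1),np.round(dep(o(*q,295,165,6),D,K,T),1))
        print("bayfloor",[np.round(P[r,c],1).tolist() for r in (204,208) for c in (320,330,340)])
    else:
        print([np.round(P[r,c],1).tolist() for r,c in ((240,245),(245,255),(250,248))])
        print("bay",[np.round(P[r,c],1).tolist() for r,c in ((265,380),(270,375),(260,385))])
E
```

```text
scene cam [1583.06323746  255.58101623  933.89100653]
[[560.7, -189.0, 59.1], [578.4, -153.9, 62.3], [600.0, -166.3, 59.6]]
bay [[565.3, 185.2, 51.3], [587.0, 175.3, 50.4], [538.8, 195.1, 48.5]]
side cam [  493.2423771  -1063.18010168  1034.90906535]
drive [ 538.6 -132.5   57. ]
drive [ 640.6 -135.9   57. ]
drive [ 638.1 -208.5   57. ]
drive [ 535.5 -205.2   57. ]
tray [526.9 -41.1  60. ]
tray [657.3 -45.5  60. ]
tray [ 643.9 -308.5   60. ]
tray [ 518.  -304.5   60. ]
285 [[513, 6], [522, 57], [532, 62], [541, 63], [551, 66], [561, 63], [571, 62], [581, 63], [590, 63], [601, 59], [611, 58], [620, 61], [630, 58], [640, 60], [649, 65], [669, 2]]
288 [[513, 2], [522, 61], [532, 56], [541, 64], [551, 64], [560, 65], [570, 62], [580, 57], [589, 66], [599, 64], [609, 64], [619, 65], [629, 63], [639, 56], [648, 63], [668, 2]]
291 [[513, 2], [521, 58], [531, 58], [541, 62], [550, 63], [560, 65], [570, 62], [580, 61], [589, 65], [599, 62], [608, 63], [618, 67], [628, 64], [638, 57], [647, 65], [666, 5]]
294 [[512, 1], [521, 58], [531, 60], [540, 63], [550, 63], [559, 64], [569, 64], [579, 64]
[... 432 characters left out ...]
62], [664, -1]]
303 [[512, -2], [520, 55], [530, 54], [539, 62], [548, 63], [558, 64], [567, 63], [577, 60], [587, 60], [596, 60], [605, 66], [615, 61], [624, 61], [633, 65], [643, 63], [663, 2]]
306 [[511, 2], [520, 55], [529, 59], [538, 66], [548, 61], [557, 62], [567, 65], [576, 65], [586, 60], [595, 61], [604, 63], [613, 66], [623, 66], [632, 66], [643, 57], [661, 2]]
[[564, -178, 64], [587, -180, 65], [612, -178, 62]]
bay [506.7 200.6  55. ] [506.8 214.7  44.1]
bay [506.4 139.   55. ] [507.1 203.2   2.6]
bay [623.8 157.4  55. ] [622.5 145.5  64.6]
bayfloor [[527.1, 200.0, 52.4], [556.2, 195.3, 55.2], [585.5, 196.9, 53.1], [526.5, 177.9, 55.0], [555.4, 177.8, 54.3], [584.1, 173.6, 56.7]]
```

```bash
python3 - <<'E'
from h import *
from workcell import env
s=env.state(); R=Rt(s["ee_rot"]).as_matrix(); print(np.round(R,4))
K,T=cal("wrist"); o,d=ray((K[0,2],K[1,2]),K,T)
print("cam in tool",R.T@(o-s["ee_pos"]),"axis",R.T@d,"up",R.T@T[1,:3],"right",R.T@T[0,:3])
print(s["time_s"])
E
```

```text
[[-4.000e-04 -9.530e-01  3.029e-01]
 [-1.300e-03  3.029e-01  9.530e-01]
 [-1.000e+00  0.000e+00 -1.400e-03]]
cam in tool [-170.98825709   67.54231937   -0.54773998] axis [ 9.70643658e-01 -2.40520273e-01 -9.41942036e-04] up [0.24052117 0.97064338 0.00099847] right [ 6.74138115e-04 -1.19571319e-03  9.99999058e-01]
0.15
```

```bash
cat > m.py <<'E'
import json,sys
from h import *
F="cmd.json"
def load():
    try: d=json.load(open(F))
    except Exception: d={"p":[174.206,547.992,213.976],"h":72.365}
    return np.array(d["p"]),d["h"]
def Rh(h):
    a=np.radians(h); z=np.array([np.cos(a),np.sin(a),0]); x=np.array([0,0,-1.]); return np.stack([x,np.cross(z,x),z],1)
def plan(p,h):
    """row for a target TCP p and jaw heading h (tool down)"""
    p0,h0=load(); R=Rh(h0); s=R.T@(np.array(p)-p0)/100
    w=Rn.from_matrix(R.T@Rh(h)).as_rotvec()/(2*np.pi)
    return [round(float(v),4) for v in np.r_[s,w]]
def done(row):
    p0,h0=load(); R=Rh(h0); p=p0+R@np.array(row[:3])*100; h=h0-row[3]*360
    json.dump({"p":p.tolist(),"h":h},open(F,"w")); return p,h
if __name__=="__main__":  # chain of targets
    p0,h0=load(); t=json.loads(sys.argv[1])
    for q in t:
        r=plan(q[:3],q[3]); r[0:3]=[round(v,4) for v in r[:3]]
        print(r,"->",*[np.round(v,2) for v in done(r)])
E
python3 - <<'E'
import numpy as np,json,subprocess
a=np.array([174.2,548,214,72.365]);b=np.array([455,175,150,-90])
t=[(a+(b-a)*k/4).tolist() for k in range(1,5)]
print(subprocess.run(["python3","m.py",json.dumps(t)],capture_output=True,text=True))
E
```

```text
CompletedProcess(args=['python3', 'm.py', '[[244.39999999999998, 454.75, 198.0, 31.773749999999993], [314.6, 361.5, 182.0, -8.81750000000001], [384.8, 268.25, 166.0, -49.40875000000001], [455.0, 175.0, 150.0, -90.00000000000001]]'], returncode=0, stdout='[0.1598, -0.9514, -0.6759, 0.1128, 0.0, 0.0] -> [244.4  454.76 198.  ] 31.76\n[0.16, -1.1624, 0.1061, 0.1127, 0.0, 0.0] -> [314.6 361.5 182. ] -8.81\n[0.16, -0.8139, 0.8366, 0.1128, 0.0, 0.0] -> [384.8  268.25 166.  ] -49.42\n[0.16, -0.0734, 1.1649, 0.1127, 0.0, 0.0] -> [455. 175. 150.] -89.99\n', stderr='')
```

```bash
rm cmd.json; sed -i 's/r\[0:3\]=.*$/r[:3]=[round(v,3) for v in r[:3]]; assert max(map(abs,r))<=1,r/' m.py; python3 - <<'E'
import numpy as np,json,subprocess
a=np.array([174.2,548,214,72.365]);b=np.array([455,175,150,-90])
t=[(a+(b-a)*k/5).tolist() for k in range(1,6)]
r=subprocess.run(["python3","m.py",json.dumps(t)],capture_output=True,text=True);print(r.stdout,r.stderr)
E
```

```text
[0.128, -0.761, -0.541, 0.0902, 0.0, 0.0] -> [230.34 473.38 201.18] 39.89
[0.128, -0.932, -0.047, 0.0902, 0.0, 0.0] -> [286.51 398.86 188.38] 7.42
[0.128, -0.813, 0.461, 0.0902, 0.0, 0.0] -> [342.72 324.19 175.58] -25.05
[0.128, -0.438, 0.824, 0.0902, 0.0, 0.0] -> [398.83 249.62 162.78] -57.52
[0.128, 0.073, 0.931, 0.0902, 0.0, 0.0] -> [454.97 175.   149.98] -90.0
```

send_rows --commands '[[[0.128,-0.761,-0.541,0.0902,0,0],[0.128,-0.761,-0.541,0.0902,0,0],[0.128,-0.761,-0.541,0.0902,0,0],[0.128,-0.761,-0.541,0.0902,0,0]]]'

```text
time_s: 0.65
ee_pos: [230.5, 473.0, 201.0]
ee_rot: [-172.7, 90.0, -132.8]
force: [0.3, 0.1, 0.0]
gripper_width: 91.0
```

send_rows --commands '[[[0.128,-0.932,-0.047,0.0902,0,0],[0.128,-0.932,-0.047,0.0902,0,0],[0.128,-0.932,-0.047,0.0902,0,0],[0.128,-0.932,-0.047,0.0902,0,0]]]'

```text
time_s: 1.15
ee_pos: [286.5, 399.0, 188.3]
ee_rot: [108.6, 90.0, 116.2]
force: [1.3, 1.0, -0.4]
gripper_width: 91.2
```

send_rows --commands '[[[0.128,-0.813,0.461,0.0902,0,0],[0.128,-0.813,0.461,0.0902,0,0],[0.128,-0.813,0.461,0.0902,0,0],[0.128,-0.813,0.461,0.0902,0,0]]]'

```text
time_s: 1.65
ee_pos: [342.8, 324.5, 175.6]
ee_rot: [101.7, 90.0, 77.0]
force: [0.8, 0.5, -0.0]
gripper_width: 91.2
```

send_rows --commands '[[[0.128,-0.438,0.824,0.0902,0,0],[0.128,-0.438,0.824,0.0902,0,0],[0.128,-0.438,0.824,0.0902,0,0],[0.128,-0.438,0.824,0.0902,0,0]]]'

```text
time_s: 2.15
ee_pos: [398.8, 250.1, 162.7]
ee_rot: [155.1, 90.0, 97.9]
force: [-0.1, 0.2, 0.2]
gripper_width: 91.1
```

send_rows --commands '[[[0.128,0.073,0.931,0.0902,0,0],[0.128,0.073,0.931,0.0902,0,0],[0.128,0.073,0.931,0.0902,0,0],[0.128,0.073,0.931,0.0902,0,0],[0.128,0.073,0.931,0.0902,0,0],[0.128,0.073,0.931,0.0902,0,0]]]'

```text
time_s: 2.9
ee_pos: [454.7, 175.6, 150.1]
ee_rot: [128.7, 90.0, 38.9]
force: [0.3, -1.0, -0.3]
gripper_width: 91.1
```

```bash
python3 - <<'E'
from h import *
from workcell import env
s=env.state(); print(s["time_s"],s["ee_pos"],s["ee_rot"],s["force"],s["qpos"]); print(np.round(Rt(s["ee_rot"]).as_matrix(),4))
K,T=cal("wrist"); p,d=env.grab_frame("wrist"); cv2.imwrite("pics/w1.png",p[:,:,::-1]); np.savez("pics/w1.npz",d=d,K=K,T=T)
E
```

```text
2.9 [454.73122876 175.59281251 150.06892166] [128.71266997  89.98548545  38.94997504] [ 0.32768012 -1.02302582 -0.27706324] [1.97587601e+01 1.35302200e+01 1.06407469e+02 5.50667018e-03
 6.00486037e+01 1.09518706e+02]
[[ 2.0e-04  1.0e+00  4.1e-03]
 [ 2.0e-04  4.1e-03 -1.0e+00]
 [-1.0e+00  2.0e-04 -2.0e-04]]
```

View pics/w1.png

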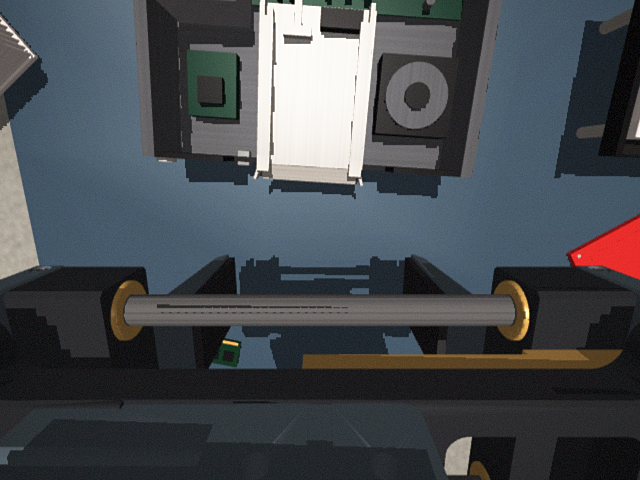

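```bash
python3 - <<'E'
import cv2
a=cv2.imread("pics/w1.png")
cv2.imwrite("pics/w1a.png",cv2.resize(a[0:195,240:390],None,fx=3,fy=3,interpolation=cv2.INTER_CUBIC))
cv2.imwrite("pics/w1b.png",cv2.resize(a[145:195,240:380],None,fx=5.5,fy=5.5,interpolation=cv2.INTER_CUBIC))
E
```

```text
(no output)
```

View pics/w1a.png

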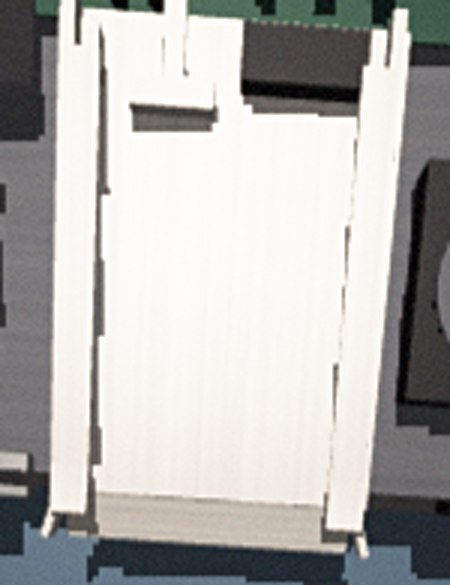

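View pics/w1b.png

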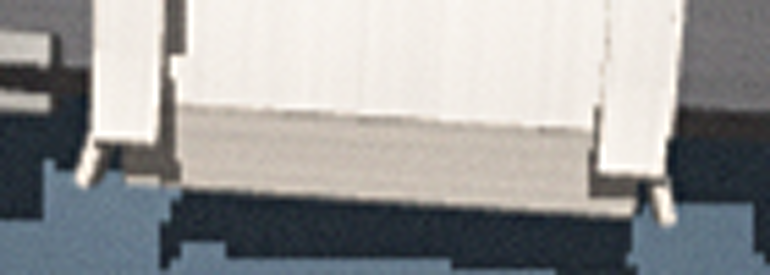

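```bash
python3 - <<'E'
from h import *
z=np.load("pics/w1.npz");K,T,D=z["K"],z["T"],z["d"]
f=lambda q,s=5.5:(240+(q[0]+.5)/s-.5,145+(q[1]+.5)/s-.5)
g=lambda q,s=3:(240+(q[0]+.5)/s-.5,(q[1]+.5)/s-.5)
for nm,q,h in [("lipL out",(93,140),60),("lipL in",(155,143),60),("lipR in",(600,173),60),("lipR out",(664,178),60),("floor L",(180,105),50),("floor R",(590,130),50),("lowlip L",(180,187),45),("lowlip R",(635,215),45),("flareL",(82,188),55),("flareR",(668,225),55)]:
    print(nm,np.round(atz(f(q),h,K,T),1))
for nm,q,h in [("backL out",(62,20),60),("backL in",(100,30),60),("backR in",(375,30),60),("backR out",(405,15),60),("backR in2",(358,120),60),("L in mid",(98,250),60),("R in mid",(345,250),60),("Lout mid",(56,300),60),("Rout mid",(387,300),60)]:
    print(nm,np.round(atz(g(q),h,K,T),1))
P=cloud(D,K,T)
for r in (20,60,100,140,160,165,170,175): print(r,[np.round(P[r,c],1).tolist() for c in (268,300,320,340,363)])
# front wall top edge
print("walls", [np.round(P[r,c],1).tolist() for r,c in ((60,143),(120,147),(60,489),(120,480))])
s=P[60:150,285:345].reshape(-1,3); print("floor med",np.median(s[:,2]))
E
```

```text
lipL out [513.  223.7  60. ]
lipL in [512.7 215.   60. ]
lipR in [508.7 152.6  60. ]
lipR out [508.  143.5  60. ]
floor L [517.7 212.7  50. ]
floor R [514.4 153.3  50. ]
lowlip L [505.8 213.8  45. ]
lowlip R [501.8 145.9  45. ]
flareL [506.1 226.5  55. ]
flareR [501.1 142.1  55. ]
backL out [623.7 216.4  60. ]
backL in [621.7 207.7  60. ]
backR in [622.  144.2  60. ]
backR out [625.  137.4  60. ]
backR in2 [603.3 147.5  60. ]
L in mid [574.9 209.6  60. ]
R in mid [575.1 149.8  60. ]
Lout mid [563.6 220.2  60. ]
Rout mid [563.9 139.2  60. ]
20 [[614.6, 211.0, 62.3], [616.9, 189.3, 56.0], [615.8, 175.1, 59.3], [615.8, 161.1, 59.3], [619.0, 144.1, 50.7]]
60 [[589.5, 211.9, 62.3], [592.8, 189.9, 50.2], [592.8, 175.0, 50.2], [592.7, 160.2, 50.9], [590.1, 144.4, 60.9]]
100 [[563.0, 212.8, 62.5], [565.0, 190.1, 50.6], [565.0, 174.9, 50.6], [565.4, 159.6, 48.9], [563.2, 143.7, 62.6]]
140 [[535.2, 213.8, 61.9], [535.8, 190.4, 50.7], [535.9, 174.8, 50.1], [536.0, 159.1, 49.5], [536.0, 141.2, 50.3]]
160 [[520.6, 213.9, 64.6], [520.6, 190.7, 49.9], [520.7, 174.8, 50.0], [520.7, 158.9, 49.7], [520.7, 135.5, 10.5]]
165 [[516.9, 214.1, 64.0], [516.8, 190.7, 50.2], [516.8, 174.8, 50.7], [516.9, 158.8, 49.8], [516.8, 139.4, 41.4]]
170 [[513.2, 214.2, 64.0], [512.8, 190.8, 48.9], [512.9, 174.7, 48.6], [512.9, 158.7, 48.7], [511.6, 134.3, 3.1]]
175 [[508.7, 216.9, 47.0], [508.8, 190.9, 47.2], [508.9, 174.7, 48.0], [509.0, 158.6, 48.9], [506.9, 133.6, -0.4]]
walls [[586.0, 294.6, 74.4], [547.7, 296.6, 74.4], [586.4, 61.4, 75.7], [548.2, 63.3, 76.4]]
floor med 50.20331798885557
```

```bash
python3 - <<'E'
from h import *
z=np.load("pics/w1.npz");K,T,D=z["K"],z["T"],z["d"]
P=cloud(D,K,T)
a=cv2.imread("pics/w1.png")
cv2.imwrite("pics/w1c.png",cv2.resize(a[140:185,130:260],None,fx=6,fy=6,interpolation=cv2.INTER_CUBIC))
cv2.imwrite("pics/w1d.png",cv2.resize(a[145:195,350:480],None,fx=6,fy=6,interpolation=cv2.INTER_CUBIC))
g=lambda q,s=3:(240+(q[0]+.5)/s-.5,(q[1]+.5)/s-.5)
for q in [(130,104),(213,108)]: print("ejector?",np.round(dep(g(q),D,K,T),1),np.round(atz(g(q),58,K,T),1))
# subpixel edges of lips per row: gradient
gr=cv2.cvtColor(a,cv2.COLOR_BGR2GRAY)
for r in range(10,160,25): print(r,gr[r,255:290].tolist(),gr[r,345:385].tolist())
E
```

```text
ejector? [606.7 201.2  59.6] [607.2 201.3  58. ]
ejector? [609.3 181.9  48.9] [606.4 181.7  58. ]
10 [39, 42, 38, 40, 150, 255, 249, 248, 251, 230, 70, 95, 236, 249, 246, 245, 247, 246, 115, 232, 255, 251, 249, 247, 248, 247, 248, 249, 249, 249, 250, 250, 248, 250, 249] [68, 68, 71, 61, 62, 66, 69, 66, 72, 89, 82, 67, 70, 87, 91, 72, 93, 86, 105, 223, 249, 246, 249, 242, 112, 120, 252, 248, 247, 248, 215, 130, 81, 83, 88, 83, 85, 80, 88, 87]
35 [124, 123, 120, 138, 247, 251, 247, 248, 248, 247, 248, 248, 247, 247, 247, 248, 254, 238, 101, 90, 157, 255, 253, 249, 247, 250, 253, 255, 109, 54, 65, 69, 75, 91, 89] [106, 105, 101, 102, 108, 109, 109, 108, 104, 104, 99, 101, 95, 91, 120, 243, 252, 249, 249, 247, 247, 247, 247, 245, 244, 243, 245, 248, 251, 237, 128, 115, 117, 116, 118, 121, 116, 115, 118, 121]
60 [129, 118, 127, 183, 255, 249, 249, 249, 248, 249, 248, 249, 248, 247, 247, 254, 255, 133, 96, 94, 162, 255, 253, 249, 250, 250, 251, 251, 251, 251, 251, 252, 251, 250, 250] [249, 250, 250, 251, 251, 250, 250, 248, 249, 249, 249, 248, 235, 232, 248, 250, 249, 249, 248, 247, 248, 2
[... 484 characters left out ...]
245, 247, 245, 244, 244, 246, 247, 243, 246, 251, 231, 103, 95, 95, 149, 255, 249, 246, 247, 249, 248, 249, 249, 249, 249, 248, 248, 247, 250, 249] [248, 248, 246, 248, 247, 248, 247, 245, 230, 245, 245, 248, 248, 245, 246, 245, 246, 243, 241, 245, 246, 250, 236, 126, 111, 117, 119, 119, 45, 7, 1, 17, 38, 63, 68, 59, 59, 62, 54, 60]
135 [119, 128, 203, 243, 240, 241, 240, 241, 241, 239, 242, 240, 240, 245, 248, 96, 84, 144, 254, 248, 242, 241, 243, 245, 245, 245, 246, 245, 246, 243, 243, 243, 246, 245, 245] [243, 243, 245, 245, 247, 244, 160, 245, 244, 245, 242, 241, 240, 241, 242, 240, 240, 240, 243, 248, 170, 114, 120, 116, 112, 119, 114, 41, 39, 38, 39, 40, 35, 40, 31, 30, 34, 30, 25, 23]
```

View pics/w1c.png

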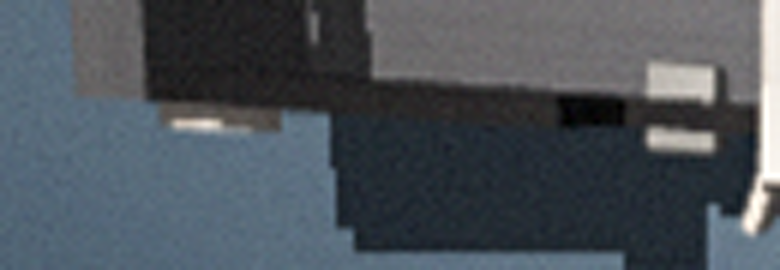

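View pics/w1d.png

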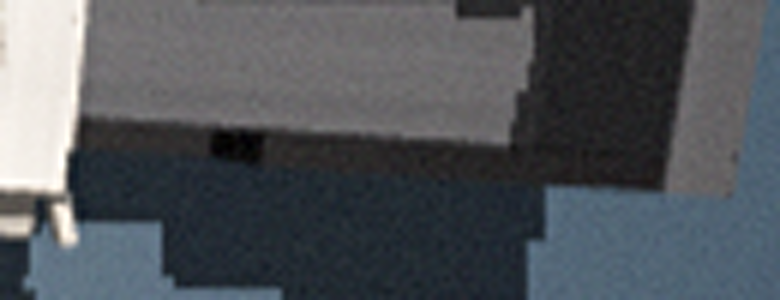

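```bash
python3 - <<'E'
from h import *
z=np.load("pics/w1.npz");K,T,D=z["K"],z["T"],z["d"]
A=atz((142,155.7),74,K,T);B=atz((472,177),74,K,T);d=A-B;print(A,B,np.hypot(*d[:2]),np.degrees(np.arctan2(-d[0],d[1])),(A+B)/2)
L=[(258.5,10),(258,35),(257.6,60),(257.2,85),(256.7,110),(256.3,135)]
R=[(375.8,10),(374.1,35),(371.6,60),(369.5,85),(367.5,110),(365.2,135)]
L=[(258.5,10),(258,35),(257.6,60),(257.2,85),(256.7,110),(256.3,135)]
for h in (60,61,62):
    fs=[np.polyfit(*np.array([atz(p,h,K,T)[:2] for p in S]).T,1) for S in (L,R)]
    w=(fs[0]-fs[1]); m=(fs[0]+fs[1])/2
    print(h,[np.degrees(np.arctan(f[0])) for f in fs],"width@560",np.polyval(w,560),"mid y@515",np.polyval(m,515),"@560",np.polyval(m,560))
E
```

```text
[523.36641942 303.29457118  74.        ] [508.9462977   63.34877842  74.        ] 240.37870823721337 -3.4391917372958467 [516.15635856 183.3216748   74.        ]
60 [np.float64(-3.4738489726570396), np.float64(-3.07996012977421)] width@560 81.79233165821725 mid y@515 183.15466850412434 @560 180.57815329479595
61 [np.float64(-3.4738489726569677), np.float64(-3.0799601297741606)] width@560 81.47799354057383 mid y@515 183.12657990110893 @560 180.55006469178056
62 [np.float64(-3.4738489726569775), np.float64(-3.07996012977418)] width@560 81.16365542293042 mid y@515 183.09849129809336 @560 180.521976088765
```

```bash
python3 m.py '[[455,90,150,-90.5],[455,0,150,-91],[455,-90,150,-91.5],[455,-172,150,-92]]'
```

```text
[-0.0, 0.0, 0.85, 0.0014, 0.0, 0.0] -> [454.98  90.   149.98] -90.5
[-0.0, 0.008, 0.9, 0.0014, 0.0, 0.0] -> [455.    -0.   149.98] -91.0
[-0.0, 0.016, 0.9, 0.0014, 0.0, 0.0] -> [455.02 -90.01 149.98] -91.51
[-0.0, 0.021, 0.82, 0.0014, 0.0, 0.0] -> [ 454.97 -172.04  149.98] -92.01
```

send_rows --commands '[[[0,0,0.85,0.0014,0,0],[0,0,0.85,0.0014,0,0],[0,0,0.85,0.0014,0,0]]]'

```text
time_s: 3.32
ee_pos: [454.9, 89.2, 150.1]
ee_rot: [128.7, 90.0, 38.1]
force: [0.0, -0.2, -0.6]
gripper_width: 91.4
```

send_rows --commands '[[[0,0.008,0.9,0.0014,0,0],[0,0.008,0.9,0.0014,0,0],[0,0.008,0.9,0.0014,0,0]]]'

```text
time_s: 3.7
ee_pos: [455.3, -0.3, 150.0]
ee_rot: [139.9, 90.0, 48.9]
force: [0.2, 0.2, -1.4]
gripper_width: 91.4
```

send_rows --commands '[[[0,0.016,0.9,0.0014,0,0],[0,0.016,0.9,0.0014,0,0],[0,0.016,0.9,0.0014,0,0]]]'

```text
time_s: 4.08
ee_pos: [455.6, -89.7, 149.9]
ee_rot: [149.3, 90.0, 57.7]
force: [0.8, 0.6, -0.7]
gripper_width: 90.8
```

send_rows --commands '[[[0,0.021,0.82,0.0014,0,0],[0,0.021,0.82,0.0014,0,0],[0,0.021,0.82,0.0014,0,0],[0,0.021,0.82,0.0014,0,0],[0,0.021,0.82,0.0014,0,0]]]' --jaw 1

```text
time_s: 4.7
ee_pos: [455.1, -170.5, 149.9]
ee_rot: [-171.9, 90.0, 96.2]
force: [-0.1, 0.0, -1.4]
gripper_width: 44.3
```

```bash
cat > look.py <<'E'
import sys
from h import *
from workcell import env
n,out=sys.argv[1:3]
s=env.state(); R=Rt(s["ee_rot"]).as_matrix()
print(s["time_s"],"ee",np.round(s["ee_pos"],2),"head",np.degrees(np.arctan2(R[1,2],R[0,2])).round(2),"F",np.round(s["force"],2),"w",s["gripper_width"])
K,T=cal(n); p,d=env.grab_frame(n); cv2.imwrite(f"pics/{out}.png",p[:,:,::-1]); np.savez(f"pics/{out}.npz",d=d,K=K,T=T)
if len(sys.argv)>3:
    x0,x1,y0,y1,f=map(float,sys.argv[3:8])
    cv2.imwrite(f"pics/{out}c.png",cv2.resize(p[int(y0):int(y1),int(x0):int(x1),::-1],None,fx=f,fy=f,interpolation=cv2.INTER_CUBIC))
E
python3 look.py wrist w2
```

```text
4.7 ee [ 455.08 -170.54  149.93] head -91.9 F [-0.15  0.04 -1.36] w 44.33585990573845
```

View pics/w2.png

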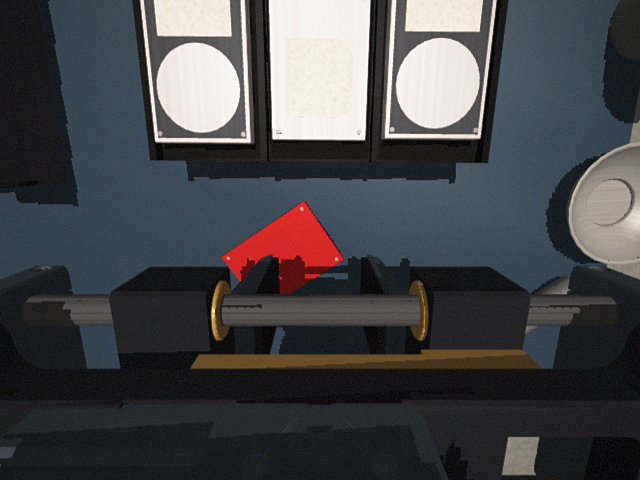

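```bash
python3 - <<'E'
import cv2
a=cv2.imread("pics/w2.png")
cv2.imwrite("pics/w2a.png",cv2.resize(a[110:170,255:385],None,fx=6,fy=6,interpolation=cv2.INTER_CUBIC))
cv2.imwrite("pics/w2b.png",cv2.resize(a[0:170,140:500],None,fx=2.2,fy=2.2,interpolation=cv2.INTER_CUBIC))
E
```

```text
(no output)
```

View pics/w2a.png

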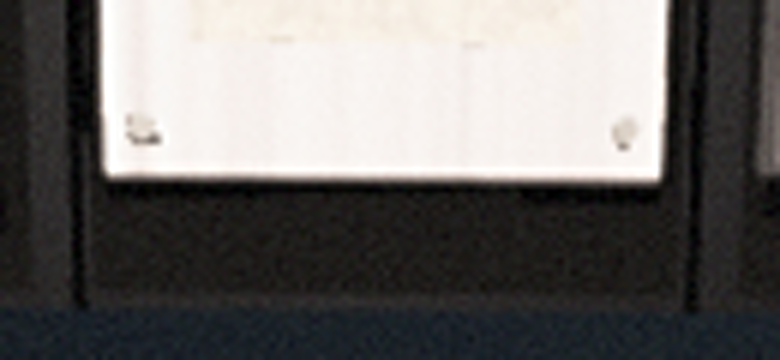

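View pics/w2b.png

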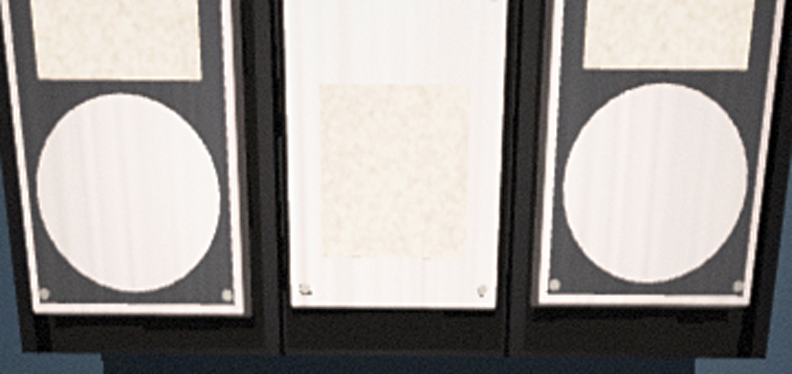

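```bash
python3 - <<'E'
from h import *
z=np.load("pics/w2.npz");K,T,D=z["K"],z["T"],z["d"]
P=cloud(D,K,T)
print("drive z",np.median(P[20:130,280:360,2]),"floor z",np.median(P[145:155,275:365,2]),"thickA",np.median(P[50:120,170:220,2]),"thB",np.median(P[50:120,410:460,2]))
f=lambda q,s=6:(255+(q[0]+.5)/s-.5,110+(q[1]+.5)/s-.5)
L=atz(f((105,178)),62,K,T);R=atz(f((662,182)),62,K,T)
print("tail",L,R,np.hypot(*(L-R)[:2]),(L+R)/2, np.degrees(np.arctan2(-(L-R)[0],(L-R)[1])))
for h in (54,56): 
  a=atz(f((30,306)),h,K,T);b=atz(f((740,310)),h,K,T);print("edge",h,a,b,(a+b)/2)
A=atz((150,160),56,K,T);B=atz((490,162),56,K,T);print("ends",A,B,np.hypot(*(A-B)[:2]),(A+B)/2,np.degrees(np.arctan2(-(A-B)[0],(A-B)[1])))
# side edges of thin drive
g=cv2.cvtColor(cv2.imread("pics/w2.png"),cv2.COLOR_BGR2GRAY).astype(int)
E_=[[],[]]
for r in range(8,132,12):
    row=g[r]; m=320
    l=m
    while row[l]>150:l-=1
    q=m
    while row[q]>150:q+=1
    lx=l+(150-row[l])/(row[l+1]-row[l]); rx=q-(150-row[q])/(row[q-1]-row[q])
    E_[0].append(atz((lx,r),62,K,T)[:2]);E_[1].append(atz((rx,r),62,K,T)[:2])
for e in E_: 
    c=np.polyfit(*np.array(e).T,1);print(np.degrees(np.arctan(c[0])),np.polyval(c,540),np.polyval(c,590))
E
```

```text
drive z 61.819724228260384 floor z 54.82699271507956 thickA 70.5042295323253 thB 70.69187244782722
tail [ 537.26439084 -138.4649374    62.        ] [ 534.39946222 -207.8604461    62.        ] 69.45462146811447 [ 535.83192653 -173.16269175   62.        ] -2.3640601547769586
edge 54 [ 522.12994825 -126.52147623   54.        ] [ 518.43633154 -219.07774424   54.        ] [ 520.28313989 -172.79961024   54.        ]
edge 56 [ 522.12480938 -126.87146278   56.        ] [ 518.45887207 -218.73412832   56.        ] [ 520.29184073 -172.80279555   56.        ]
ends [525.49006883 -41.89913676  56.        ] [ 514.89234199 -305.85814571   56.        ] 264.171668085439 [ 520.19120541 -173.87864124   56.        ] -2.2991413545133996
-2.428189331726687 -138.41501787600197 -140.5352823341426
-2.3313918293816083 -208.01253813125084 -210.04818491696432
```

```bash
python3 m.py '[[530,-174,120,-92.4],[596,-175.6,72,-92.4],[596,-175.6,66,-92.4]]'
```

```text
[0.3, 0.751, -0.007, 0.0011, 0.0, 0.0] -> [ 530.04 -173.98  119.98] -92.41
[0.48, 0.66, -0.011, -0.0, 0.0, 0.0] -> [ 596.03 -175.65   71.98] -92.41
[0.06, -0.0, -0.001, -0.0, 0.0, 0.0] -> [ 596.04 -175.55   65.98] -92.41
```

send_rows --commands '[[[0.3,0.751,-0.007,0.0011,0,0],[0.3,0.751,-0.007,0.0011,0,0],[0.3,0.751,-0.007,0.0011,0,0]]]' --jaw 1

```text
time_s: 5.12
ee_pos: [530.1, -173.2, 119.1]
ee_rot: [-109.2, 89.9, 158.4]
force: [-0.8, -0.1, 0.7]
gripper_width: 9.8
```

send_rows --commands '[[[0.24,0.33,-0.005,0,0,0],[0.48,0.66,-0.011,0,0,0],[0.48,0.66,-0.011,0,0,0],[0.48,0.66,-0.011,0,0,0]]]'

```text
time_s: 5.62
ee_pos: [594.8, -175.5, 72.6]
ee_rot: [-99.3, 90.0, 168.3]
force: [-0.1, 0.4, 0.2]
gripper_width: 0.5
```

send_rows --commands '[[[0.02,0,0,0,0,0],[0.04,0,-0.001,0,0,0],[0.06,0,-0.001,0,0,0],[0.06,0,-0.001,0,0,0],[0.06,0,-0.001,0,0,0]]]'

```text
time_s: 6.25
ee_pos: [596.0, -175.6, 65.9]
ee_rot: [-161.0, 90.0, 106.5]
force: [1.0, 0.0, 0.1]
gripper_width: 0.4
```

```bash
python3 look.py wrist w3; python3 look.py side s3 290 460 240 370 4.5
```

```text
6.25 ee [ 596.01 -175.57   65.91] head -92.41 F [0.99 0.05 0.13] w 0.40542858426763706
6.3 ee [ 596.06 -175.54   65.94] head -92.41 F [-0.21  0.62 -0.14] w 0.5101056808283928
```

View pics/s3c.png

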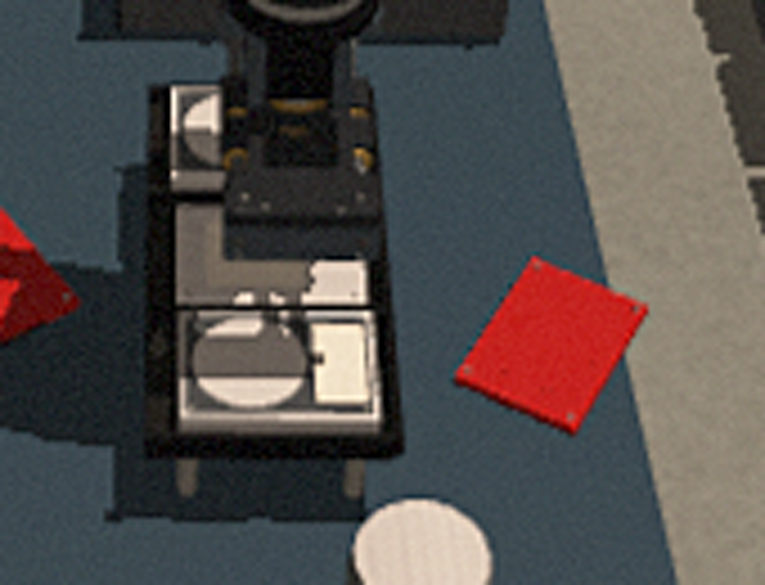

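send_rows --commands '[[[0.004,0,0,0,0,0],[0.008,0,0,0,0,0],[0.012,0,0,0,0,0],[0.016,0,0,0,0,0],[0.02,0,0,0,0,0],[0.024,0,0,0,0,0],[0.028,0,0,0,0,0]]]'

```text
time_s: 7.22
ee_pos: [596.0, -175.5, 63.1]
ee_rot: [150.3, 90.0, 57.9]
force: [0.9, 0.2, -1.3]
gripper_width: 0.4
```

send_rows --commands '[[[0.004,0,0,0,0,0],[0.008,0,0,0,0,0],[0.012,0,0,0,0,0]]]'

```text
time_s: 7.6
ee_pos: [596.0, -175.5, 61.9]
ee_rot: [147.2, 90.0, 54.8]
force: [0.1, -0.1, 0.0]
gripper_width: 0.4
```

send_rows --commands '[[[0.003,0,0,0,0,0],[0.006,0,0,0,0,0]]]'

```text
time_s: 7.85
ee_pos: [596.1, -175.5, 61.8]
ee_rot: [109.3, 90.0, 16.9]
force: [-2.3, -0.0, 4.6]
gripper_width: 0.3
```

send_rows --commands '[[[0.003,0,0,0,0,0],[0.006,0,0,0,0,0]]]'

```text
time_s: 8.1
ee_pos: [596.0, -175.6, 61.8]
ee_rot: [85.7, 90.0, -6.7]
force: [-1.8, 2.1, 8.7]
gripper_width: 0.3
```

send_rows --commands '[[[-0.001,-0.01,0,0,0,0],[-0.001,-0.025,0,0,0,0],[-0.001,-0.05,0,0,0,0],[-0.001,-0.075,0,0,0,0],[-0.001,-0.1,0,0,0,0]]]'

```text
time_s: 8.72
ee_pos: [587.6, -175.6, 61.8]
ee_rot: [76.8, 89.8, -15.6]
force: [2.2, -0.2, 5.5]
gripper_width: 0.4
```

```bash
python3 look.py wrist w4; python3 look.py scene s4 190 310 200 290 6
```

```text
8.725 ee [ 587.63 -175.61   61.82] head -92.41 F [ 2.19 -0.22  5.55] w 0.3792342226853443
8.775 ee [ 587.27 -175.6    61.81] head -92.41 F [0.98 0.72 5.51] w 0.5939610277465673
```

View pics/w4.png

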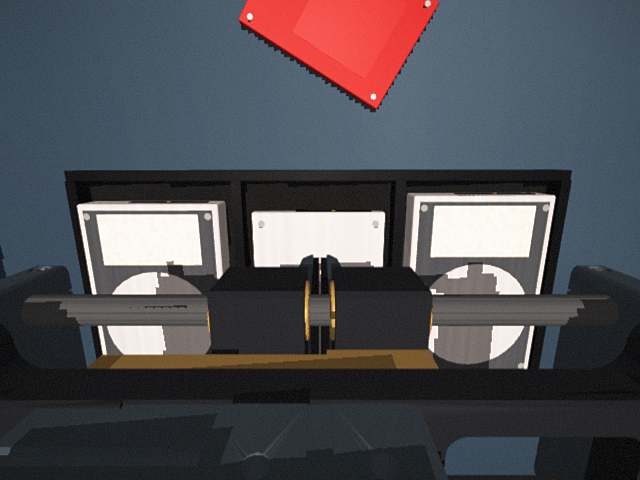

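View pics/s4c.png

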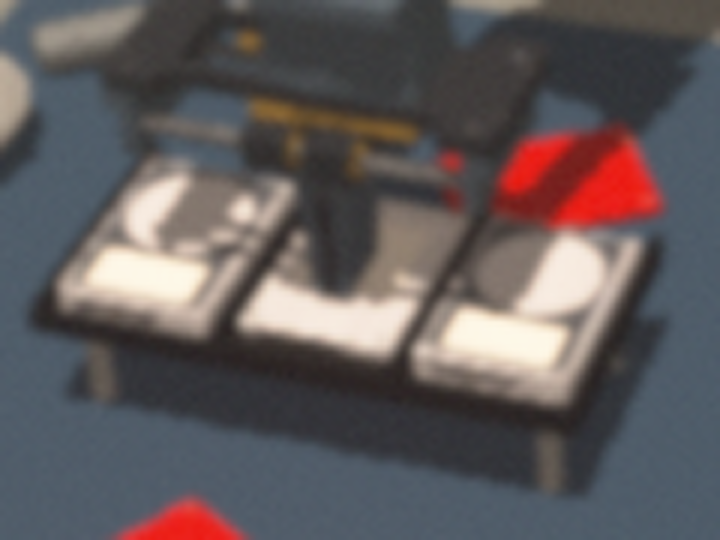

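```bash
cat > plug.py <<'E'
import sys
from h import *
n=sys.argv[1]; z=np.load(f"pics/{n}.npz");K,T=z["K"],z["T"]
zz=float(sys.argv[2]); px=[float(v) for v in sys.argv[3:7]]
a=atz(px[:2],zz,K,T);b=atz(px[2:],zz,K,T);print(a,b,"w",np.hypot(*(a-b)[:2]),"mid",(a+b)/2,"yaw",np.degrees(np.arctan2(-(a-b)[0],(a-b)[1])))
E
python3 - <<'E'
import cv2
a=cv2.imread("pics/w4.png"); cv2.imwrite("pics/w4a.png",cv2.resize(a[165:275,235:405],None,fx=4.6,fy=4.6,interpolation=cv2.INTER_CUBIC))
E
```

```text
(no output)
```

View pics/w4a.png

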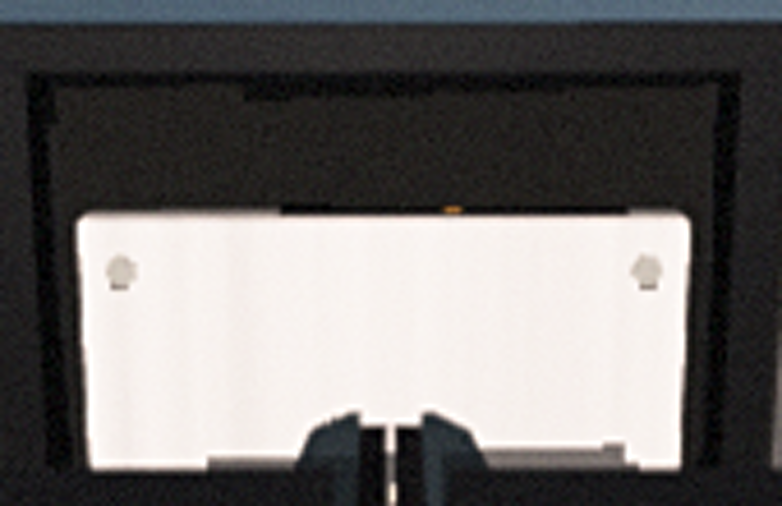

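```bash
python3 plug.py w4 62 251.6 211 385.1 211.1
```

```text
[ 629.47582509 -142.6536939    62.        ] [ 626.40852079 -211.94717087   62.        ] w 69.3613314881259 mid [ 627.94217294 -177.30043238   62.        ] yaw -2.5345667101551945
```

send_rows --commands '[[[0.001,-0.03,0,0,0,0],[0.001,-0.06,0,0,0,0],[0.001,-0.09,0,0,0,0],[0.001,-0.12,0,0,0,0],[0.001,-0.15,0,0,0,0],[0.001,-0.18,0,0,0,0],[0.001,-0.21,0,0,0,0],[0.001,-0.24,0,0,0,0],[0.001,-0.27,0,0,0,0],[0.001,-0.3,0,0,0,0],[0.001,-0.3,0,0,0,0]]]'

```text
time_s: 10.2
ee_pos: [557.4, -174.4, 61.8]
ee_rot: [73.2, 89.8, -19.2]
force: [1.1, -0.7, 6.2]
gripper_width: 0.6
```

```bash
python3 look.py wrist w5 235 405 165 275 4.6
```

```text
10.2 ee [ 557.39 -174.41   61.77] head -92.41 F [ 1.13 -0.66  6.18] w 0.5980727690051229
```

View pics/w5c.png

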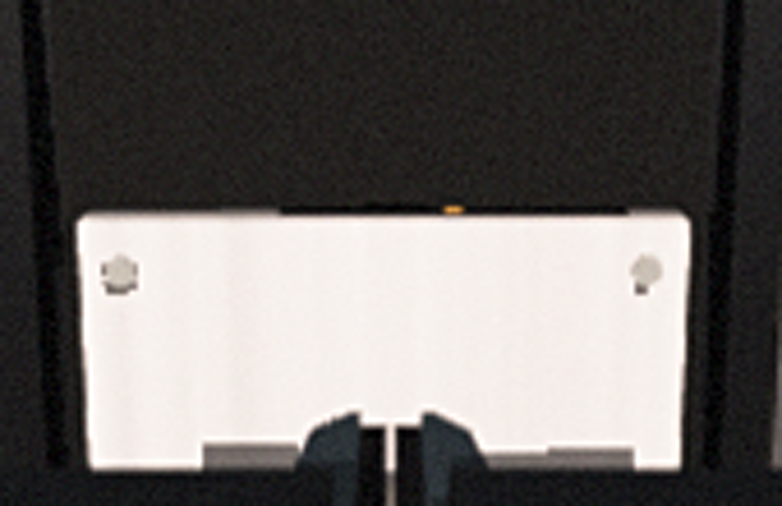

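send_rows --commands '[[[0,-0.025,0,0,0,0],[0,-0.05,0,0,0,0],[0,-0.073,0,0,0,0],[0,-0.073,0,0,0,0]]]'

```text
time_s: 10.75
ee_pos: [550.2, -174.1, 61.8]
ee_rot: [74.2, 89.8, -18.2]
force: [1.3, -0.2, 6.8]
gripper_width: 0.5
```

```bash
python3 look.py side s6 290 460 240 370 4.5; python3 - <<'E'
from m import *
# bring cmd.json up to date: rows since (596.04,-175.55,65.98)
for r in ([0.028,0,0],[0.012,0,0],[0.006,0,0],[0.006,0,0],[-0.001,-0.1,0],[0.001,-0.3,0],[0,-0.073,0]): print(done(r+[0,0,0]))
E
```

```text
10.75 ee [ 550.24 -174.12   61.81] head -92.41 F [ 1.29 -0.24  6.82] w 0.46353521284936516
(array([ 596.03610011, -175.54986009,   63.176     ]), -92.40700000000002)
(array([ 596.03610011, -175.54986009,   61.976     ]), -92.40700000000002)
(array([ 596.03610011, -175.54986009,   61.376     ]), -92.40700000000002)
(array([ 596.03610011, -175.54986009,   60.776     ]), -92.40700000000002)
(array([ 586.04492304, -175.1298829 ,   60.876     ]), -92.40700000000002)
(array([ 556.07139185, -173.86995132,   60.776     ]), -92.40700000000002)
(array([ 548.77783259, -173.56336797,   60.776     ]), -92.40700000000002)
```

View pics/s6c.png

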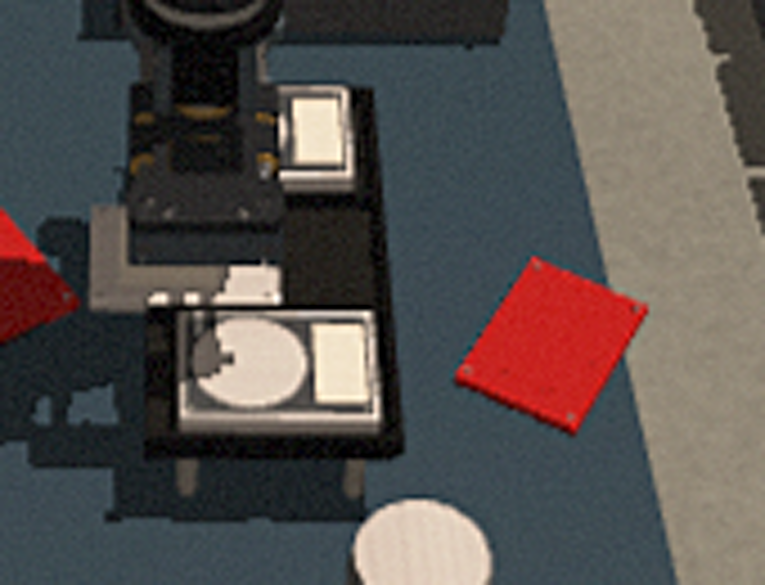

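```bash
python3 m.py '[[550,-174,61.5,-92.4],[550,-174,70,-92.4],[490,-171.5,140,-92.4],[425,-168.7,150,-92.4]]'
```

```text
[-0.007, 0.012, 0.004, -0.0, 0.0, 0.0] -> [ 549.96 -174.01   61.48] -92.41
[-0.085, 0.0, -0.0, -0.0, 0.0, 0.0] -> [ 549.96 -174.01   69.98] -92.41
[-0.7, -0.6, 0.0, -0.0, 0.0, 0.0] -> [ 490.01 -171.49  139.98] -92.41
[-0.1, -0.651, -0.001, -0.0, 0.0, 0.0] -> [ 424.97 -168.66  149.98] -92.41
```

send_rows --commands '[[[-0.004,0.008,0.003,0,0,0],[-0.007,0.012,0.004,0,0,0]]]'

```text
time_s: 11.05
ee_pos: [550.3, -174.1, 61.8]
ee_rot: [78.1, 90.0, -14.4]
force: [0.2, 0.3, 5.3]
gripper_width: 0.5
```

send_rows --commands '[[[-0.01,0,0,0,0,0],[-0.04,0,0,0,0,0],[-0.085,0,0,0,0,0]]]'

```text
time_s: 11.42
ee_pos: [549.4, -173.9, 69.5]
ee_rot: [-107.7, 89.9, 159.8]
force: [0.4, -0.7, -0.4]
gripper_width: 0.2
```

send_rows --commands '[[[-0.35,-0.1,0,0,0,0],[-0.7,-0.6,0,0,0,0],[-0.7,-0.6,0,0,0,0],[-0.7,-0.6,0,0,0,0]]]' --jaw -1

```text
time_s: 11.92
ee_pos: [490.3, -171.6, 140.0]
ee_rot: [85.1, 89.9, -7.4]
force: [-0.1, 0.2, -0.6]
gripper_width: 37.4
```

send_rows --commands '[[[-0.1,-0.651,-0.001,0,0,0],[-0.1,-0.651,-0.001,0,0,0],[-0.1,-0.651,-0.001,0,0,0],[-0.1,-0.651,-0.001,0,0,0],[-0.1,-0.651,-0.001,0,0,0]]]'

```text
time_s: 12.55
ee_pos: [425.9, -168.8, 149.6]
ee_rot: [-150.3, 90.0, 117.3]
force: [0.1, 0.2, 0.1]
gripper_width: 87.7
```

```bash
python3 look.py wrist w7 250 400 90 190 5
```

```text
12.55 ee [ 425.9  -168.75  149.59] head -92.38 F [0.11 0.2  0.14] w 87.67713724838738
```

View pics/w7.png

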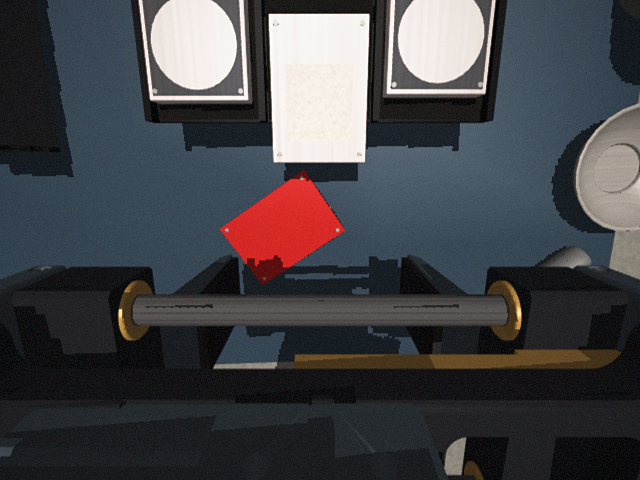

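View pics/w7c.png

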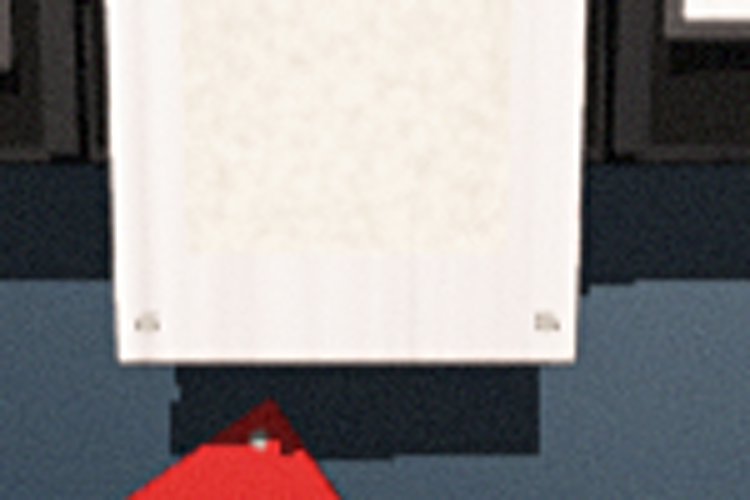

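```bash
python3 plug.py w7 62 273.2 161.9 365.2 161.9; python3 plug.py w7 55 262 121.9 380 121.7;python3 plug.py w7 62 275.3 14 368 14
```

```text
[ 491.88973619 -137.03123939   62.        ] [ 488.90510244 -206.77926448   62.        ] w 69.81185460431492 mid [ 490.39741931 -171.90525194   62.        ] yaw -2.4502866276085884
[ 521.67265233 -129.8456919    55.        ] [ 517.99963918 -219.22574861   55.        ] w 89.45549488083738 mid [ 519.83614576 -174.53572026   55.        ] yaw -2.3532073578592745
[ 590.52989809 -145.98873834   62.        ] [ 587.82444388 -209.67599092   62.        ] w 63.74469093989522 mid [ 589.17717098 -177.83236463   62.        ] yaw -2.4324799613055794
```

```bash
python3 m.py '[[500.4,-172.3,110,-92.4],[500.4,-172.3,60,-92.4],[500.4,-172.3,39.5,-92.4]]'
```

```text
[0.4, 0.755, 0.005, -0.0, 0.0, 0.0] -> [ 500.39 -172.33  109.98] -92.41
[0.5, 0.0, -0.0, -0.0, 0.0, 0.0] -> [ 500.39 -172.33   59.98] -92.41
[0.205, 0.0, -0.0, -0.0, 0.0, 0.0] -> [ 500.39 -172.33   39.48] -92.41
```

send_rows --commands '[[[0.4,0.755,0.005,0,0,0],[0.4,0.755,0.005,0,0,0],[0.4,0.755,0.005,0,0,0],[0.4,0.755,0.005,0,0,0],[0.4,0.755,0.005,0,0,0]]]'

```text
time_s: 13.22
ee_pos: [499.7, -172.3, 110.6]
ee_rot: [76.0, 90.0, -16.4]
force: [0.6, 0.3, -0.9]
gripper_width: 91.4
```

send_rows --commands '[[[0.15,0,0,0,0,0],[0.3,0,0,0,0,0],[0.5,0,0,0,0,0],[0.5,0,0,0,0,0],[0.5,0,0,0,0,0]]]'

```text
time_s: 13.85
ee_pos: [500.5, -172.4, 59.9]
ee_rot: [168.8, 90.0, 76.4]
force: [-0.1, -0.1, 0.4]
gripper_width: 91.0
```

send_rows --commands '[[[0.07,0,0,0,0,0],[0.14,0,0,0,0,0],[0.205,0,0,0,0,0],[0.205,0,0,0,0,0],[0.205,0,0,0,0,0]]]'

```text
time_s: 14.48
ee_pos: [500.5, -172.3, 39.5]
ee_rot: [100.6, 90.0, 8.2]
force: [0.4, -0.8, -0.6]
gripper_width: 91.1
```

```bash
python3 look.py wrist w8 140 500 90 340 2.2;python3 look.py side s8 290 420 230 350 5
```

```text
14.475 ee [ 500.5  -172.34   39.46] head -92.41 F [ 0.35 -0.77 -0.56] w 91.06810094384788
14.525 ee [ 500.59 -172.38   39.58] head -92.41 F [-0.54 -0.53 -0.29] w 91.07923001451574
```

View pics/w8c.png

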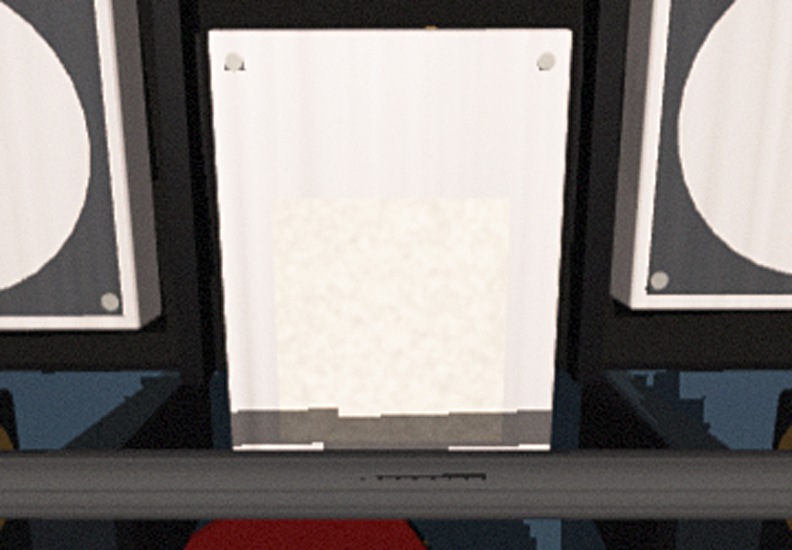

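View pics/s8c.png

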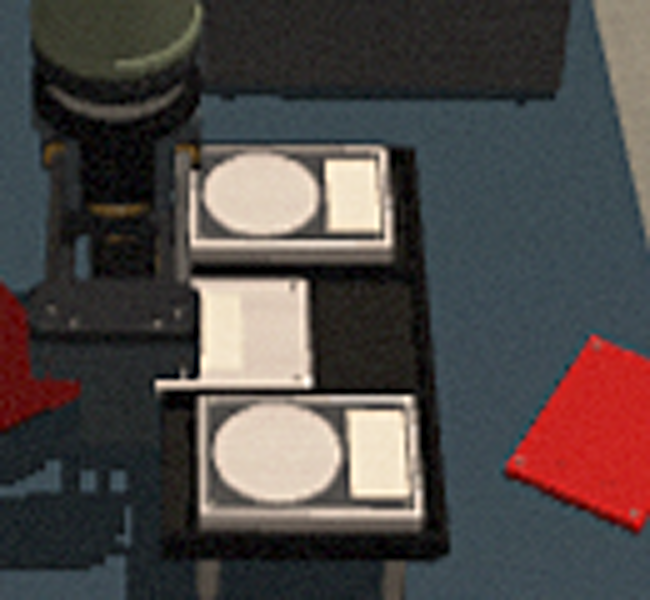

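send_rows --commands '[[[0,0,0,0,0,0],[0,0,0,0,0,0],[0,0,0,0,0,0],[0,0,0,0,0,0],[0,0,0,0,0,0],[0,0,0,0,0,0]]]' --jaw 1 --force 25

```text
time_s: 15.32
ee_pos: [500.4, -172.3, 39.5]
ee_rot: [142.3, 90.0, 49.9]
force: [-0.9, 0.3, 1.0]
gripper_width: 69.6
```

send_rows --commands '[[[-0.004,0,0,0,0,0],[-0.01,0,0,0,0,0],[-0.02,0,0,0,0,0],[-0.05,0,0,0,0,0],[-0.12,0,0,0,0,0],[-0.25,0,0,0,0,0],[-0.25,0,0,0,0,0],[-0.25,0,0,0,0,0]]]'

```text
time_s: 16.32
ee_pos: [500.4, -172.3, 64.7]
ee_rot: [90.1, 90.0, -2.3]
force: [0.4, -0.2, -0.5]
gripper_width: 70.0
```

```bash
python3 -c "
from m import *
print(done([-0.25,0,0,0,0,0]))"; python3 look.py wrist w9 140 500 90 340 2.2;python3 look.py side s9 290 420 210 330 5
```

```text
(array([ 500.38693741, -172.32997252,   64.476     ]), -92.40700000000002)
16.325 ee [ 500.38 -172.33   64.65] head -92.41 F [ 0.41 -0.22 -0.47] w 69.965509854724
16.375 ee [ 500.19 -172.23   64.37] head -92.41 F [ 0.2   1.1  -1.02] w 69.59583837030213
```

View pics/w9c.png

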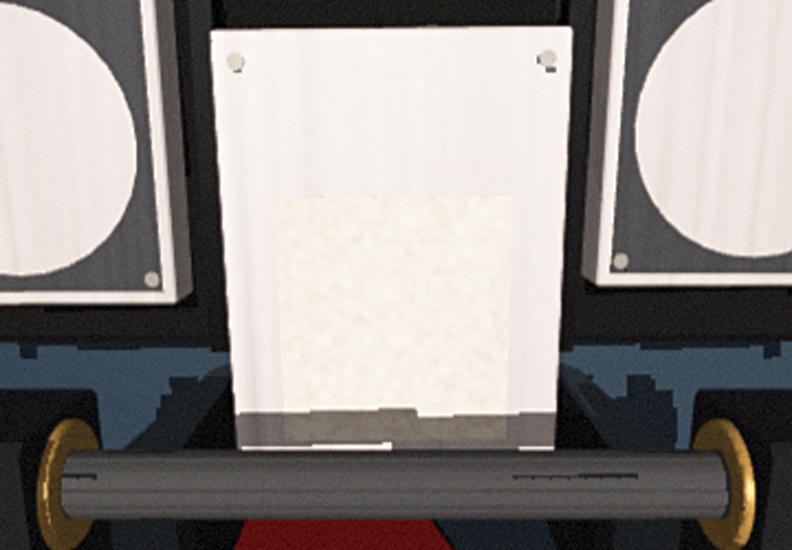

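View pics/s9c.png

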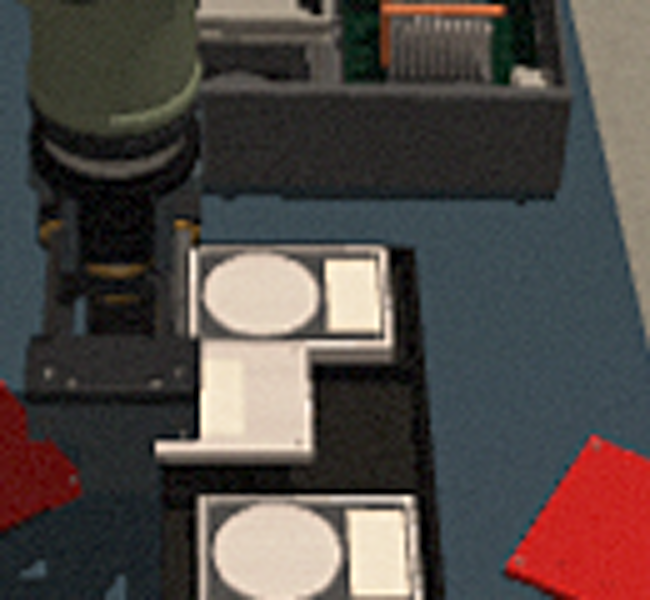

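```bash
python3 - <<'E'
from h import *
z=np.load("pics/w9.npz");K,T,D=z["K"],z["T"],z["d"]
P=cloud(D,K,T)
a=P[108:270,252:385]; 
sel=a.reshape(-1,3); sel=sel[(sel[:,2]>75)&(sel[:,2]<100)]
A=np.c_[sel[:,:2]-[540,-174],np.ones(len(sel))]; c=np.linalg.lstsq(A,sel[:,2],rcond=None)[0]; print("plane",np.degrees(np.arctan(c[:2])),c[2],len(sel))
for n in("w8","w9"):
    a=cv2.imread(f"pics/{n}.png"); cv2.imwrite(f"pics/{n}p.png",cv2.resize(a[92:135,225:410],None,fx=4.3,fy=4.3,interpolation=cv2.INTER_CUBIC))
E
```

```text
plane [-0.2016815  -0.03989667] 86.79483840644936 21468
```

View pics/w8p.png

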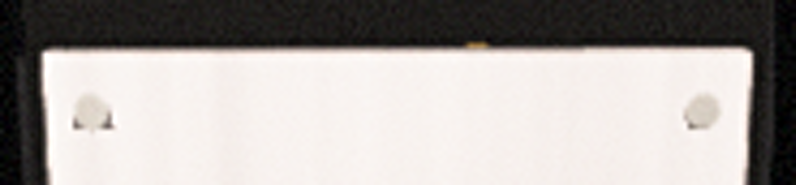

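View pics/w9p.png

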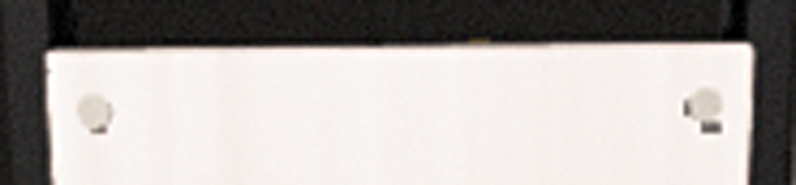

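```bash
python3 m.py '[[440,-140,130,-92.4],[401,-50,130,-92.8],[401,40,125,-93.2],[401,130,110,-93.6],[401,190,80,-93.9]]'
```

```text
[-0.655, -0.617, -0.298, -0.0, 0.0, 0.0] -> [ 439.99 -139.97  129.98] -92.41
[-0.0, -0.427, -0.882, 0.0011, 0.0, 0.0] -> [401.03 -50.05 129.98] -92.8
[0.05, -0.044, -0.899, 0.0011, 0.0, 0.0] -> [401.04  39.96 124.98] -93.2
[0.15, -0.051, -0.899, 0.0011, 0.0, 0.0] -> [400.96 130.   109.98] -93.6
[0.3, -0.037, -0.599, 0.0008, 0.0, 0.0] -> [401.02 190.02  79.98] -93.88
```

send_rows --commands '[[[-0.25,-0.05,0,0,0,0],[-0.5,-0.25,-0.05,0,0,0],[-0.655,-0.45,-0.17,0,0,0],[-0.655,-0.617,-0.298,0,0,0]]]'

```text
time_s: 16.92
ee_pos: [439.9, -139.9, 130.9]
ee_rot: [76.9, 89.9, -15.5]
force: [0.5, -0.3, -0.5]
gripper_width: 69.9
```

send_rows --commands '[[[0,-0.107,-0.22,0.0003,0,0],[0,-0.213,-0.44,0.0006,0,0],[0,-0.32,-0.66,0.0008,0,0],[0,-0.427,-0.882,0.0011,0,0]]]'

```text
time_s: 17.42
ee_pos: [400.4, -49.3, 129.7]
ee_rot: [-114.5, 90.0, 152.7]
force: [0.7, -0.1, -1.0]
gripper_width: 69.6
```

send_rows --commands '[[[0.012,-0.011,-0.225,0.0003,0,0],[0.025,-0.022,-0.45,0.0006,0,0],[0.037,-0.033,-0.675,0.0008,0,0],[0.05,-0.044,-0.899,0.0011,0,0]]]'

```text
time_s: 17.92
ee_pos: [400.7, 40.7, 124.7]
ee_rot: [-96.4, 90.0, 170.4]
force: [-0.5, -0.5, -1.3]
gripper_width: 69.8
```

send_rows --commands '[[[0.037,-0.013,-0.225,0.0003,0,0],[0.075,-0.025,-0.45,0.0006,0,0],[0.112,-0.038,-0.675,0.0008,0,0],[0.15,-0.051,-0.899,0.0011,0,0]]]'

```text
time_s: 18.42
ee_pos: [400.7, 130.7, 109.6]
ee_rot: [-80.6, 90.0, -174.2]
force: [0.1, 0.6, -0.5]
gripper_width: 69.6
```

send_rows --commands '[[[0.1,-0.012,-0.2,0.0003,0,0],[0.2,-0.025,-0.4,0.0006,0,0],[0.3,-0.037,-0.55,0.0008,0,0],[0.3,-0.037,-0.599,0.0008,0,0],[0.3,-0.037,-0.599,0.0008,0,0],[0.3,-0.037,-0.599,0.0008,0,0],[0.3,-0.037,-0.599,0.0008,0,0]]]'

```text
time_s: 19.3
ee_pos: [401.2, 189.6, 80.2]
ee_rot: [116.3, 90.0, 22.4]
force: [-0.5, 0.9, -0.0]
gripper_width: 69.8
```

```bash
python3 look.py wrist w10 
```

```text
19.3 ee [401.15 189.63  80.24] head -93.92 F [-0.47  0.89 -0.02] w 69.76429067842285
```

View pics/w10.png

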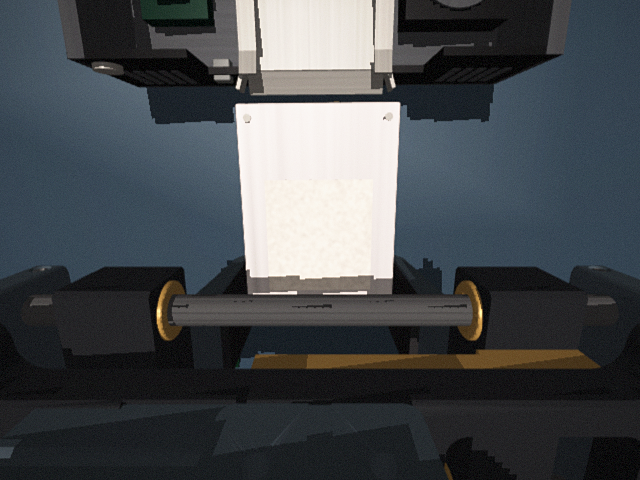

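send_rows --commands '[[[0.1,0,0,0,0,0],[0.2,0,0,0,0,0],[0.3,0,0,0,0,0],[0.4,0,0,0,0,0],[0.442,0,0,0,0,0],[0.442,0,0,0,0,0],[0.442,0,0,0,0,0]]]'

```text
time_s: 20.23
ee_pos: [401.3, 190.2, 36.0]
ee_rot: [123.4, 90.0, 29.5]
force: [0.2, -0.5, -1.3]
gripper_width: 69.7
```

```bash
python3 -c "
from m import *
print(done([0.442,0,0,0,0,0]))"; python3 look.py wrist w11 220 420 0 150 4; python3 look.py side s11 270 400 170 280 6
```

```text
(array([401.02428965, 190.0167343 ,  35.776     ]), -93.88300000000002)
20.225 ee [401.31 190.16  35.97] head -93.88 F [ 0.2  -0.46 -1.27] w 69.71405232989592
20.275 ee [401.32 190.18  36.05] head -93.88 F [-0.06  0.14 -0.83] w 69.53948914526696
```

View pics/w11c.png

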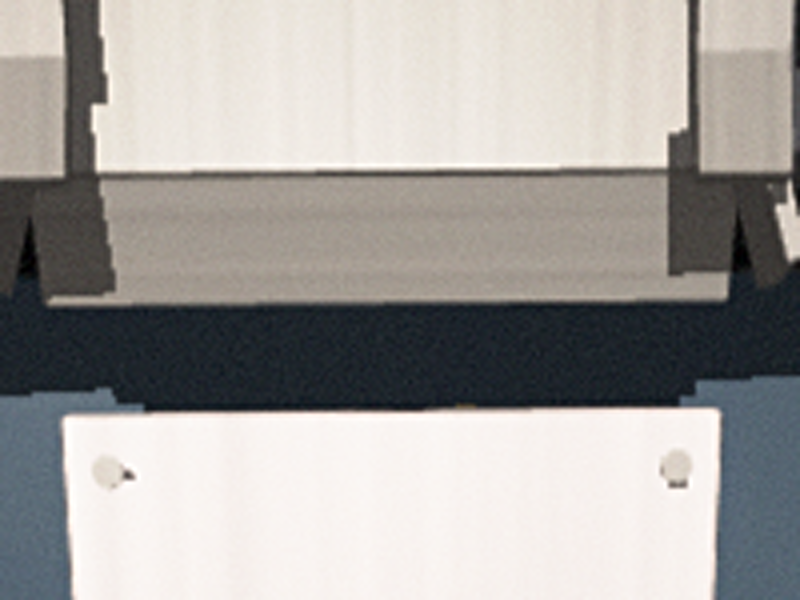

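View pics/s11c.png

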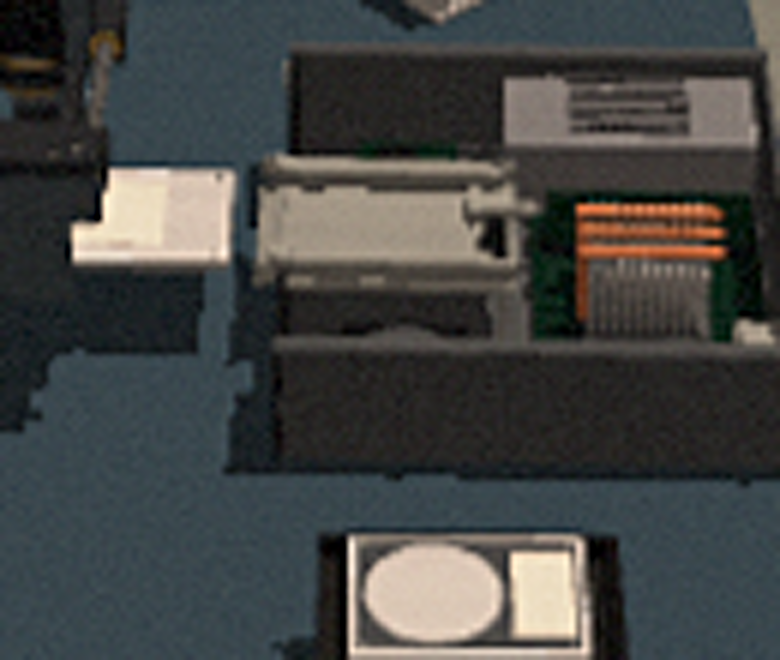

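```bash
cat > al.py <<'E'
from h import *
import sys
z=np.load("pics/w11.npz");K,T=z["K"],z["T"]
f=lambda q,s=4:(220+(q[0]+.5)/s-.5,(q[1]+.5)/s-.5)
y=np.radians(-3.4); X=np.array([np.cos(y),np.sin(y)]);Y=np.array([-X[1],X[0]]); M=np.array([516,183.2])
def bay(p): d=p[:2]-M; return np.round([d@X,d@Y,p[2]],2)
for nm,q,h in [("plugL",(63,414),58.2),("plugR",(720,408),58.2),("foldL",(100,175),50),("foldR",(668,170),50),("lipinL",(66,178),61),("lipinR",(698,173),61),("lipinL up",(62,5),61),("lipinR up",(688,5),61),("lowL",(45,304),46),("lowR",(728,299),46),("lipoutR",(793,175),61)]:
    print(nm,bay(atz(f(q),h,K,T)))
E
python3 al.py; python3 - <<'E'
import numpy as np
from h import *
z=np.load("pics/w11.npz");P=cloud(z["d"],z["K"],z["T"])
s=P[105:280,252:385].reshape(-1,3); s=s[(s[:,2]>50)&(s[:,2]<68)]
A=np.c_[s[:,:2]-[440,187],np.ones(len(s))];c=np.linalg.lstsq(A,s[:,2],rcond=None)[0];print(np.degrees(np.arctan(c[:2])),c[2])
print("bayfloor",np.median(P[2:38,255:380,2]),P[2:38,255:380,1].mean())
print("liptop",np.median(P[10:40,225:233,2]),np.median(P[10:40,398:415,2]))
E
```

```text
plugL [-25.25  34.06  58.2 ]
plugR [-25.31 -34.8   58.2 ]
foldL [-0.25 30.39 50.  ]
foldR [ -0.34 -30.01  50.  ]
lipinL [-3.88 31.58 61.  ]
lipinR [ -4.02 -30.95  61.  ]
lipinL up [11.09 30.93 61.  ]
lipinR up [ 10.53 -29.34  61.  ]
lowL [-11.87  38.13  46.  ]
lowR [-12.08 -37.93  46.  ]
lipoutR [ -4.29 -40.35  61.  ]
[-0.17368394 -0.05945074] 58.15121409041038
bayfloor 50.2480369512886 182.23637365768664
liptop 62.946997097847955 63.093099097617895
```

```bash
python3 - <<'E'
from m import *
y=np.radians(-3.4); X=np.array([np.cos(y),np.sin(y)]);Y=np.array([-X[1],X[0]]); M=np.array([516,183.2])
p,h=load(); print((p[:2]-M)@X,(p[:2]-M)@Y)
for a in (0,10,16,22,28,34,40,85):
    t=np.r_[p[:2]+X*a+Y*0.6,p[2]]; print(a,plan(t,h))
E
```

```text
-115.1776091100977 -0.014056755294082401
0 [0.0, -0.0001, -0.006, 0.0, 0.0, 0.0]
10 [0.0, 0.0999, -0.0068, 0.0, 0.0, 0.0]
16 [0.0, 0.1599, -0.0073, 0.0, 0.0, 0.0]
22 [0.0, 0.2199, -0.0079, 0.0, 0.0, 0.0]
28 [0.0, 0.2799, -0.0084, 0.0, 0.0, 0.0]
34 [0.0, 0.3399, -0.0089, 0.0, 0.0, 0.0]
40 [0.0, 0.3999, -0.0094, 0.0, 0.0, 0.0]
85 [0.0, 0.8499, -0.0132, 0.0, 0.0, 0.0]
```

send_rows --commands '[[[0,0.04,-0.006,0,0,0],[0,0.08,-0.007,0,0,0],[0,0.12,-0.007,0,0,0],[0,0.14,-0.007,0,0,0],[0,0.16,-0.007,0,0,0],[0,0.18,-0.007,0,0,0],[0,0.2,-0.008,0,0,0],[0,0.2,-0.008,0,0,0]]]'

```text
time_s: 21.32
ee_pos: [421.2, 189.5, 35.8]
ee_rot: [142.2, 90.0, 48.3]
force: [-0.1, 0.3, -0.4]
gripper_width: 69.4
```

send_rows --commands '[[[0,0.02,0,0,0,0],[0,0.04,0,0,0,0],[0,0.06,0,0,0,0],[0,0.08,0,0,0,0],[0,0.1,-0.001,0,0,0],[0,0.12,-0.001,0,0,0],[0,0.12,-0.001,0,0,0]]]'

```text
time_s: 22.2
ee_pos: [433.2, 188.8, 35.7]
ee_rot: [146.7, 90.0, 52.8]
force: [0.3, 0.9, -1.5]
gripper_width: 69.7
```

```bash
python3 -c "
from m import *
print(done([0,0.2,-0.008,0,0,0]),done([0,0.12,-0.001,0,0,0]))"; python3 look.py wrist w12 220 420 0 150 4; python3 look.py side s12 270 400 170 280 6
```

```text
(array([421.03255337, 189.46051246,  35.776     ]), -93.88300000000002) (array([433.01177828, 188.74765167,  35.776     ]), -93.88300000000002)
22.2 ee [433.17 188.78  35.74] head -93.89 F [ 0.34  0.93 -1.45] w 69.73697496327235
22.25 ee [433.05 188.73  35.73] head -93.89 F [-1.08 -0.07 -1.93] w 69.63600058202302
```

View pics/w12c.png

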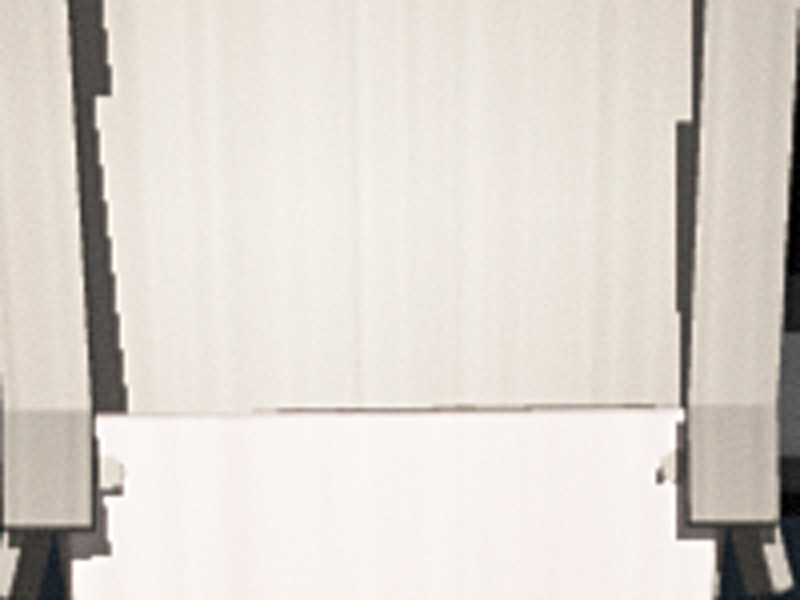

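View pics/s12c.png

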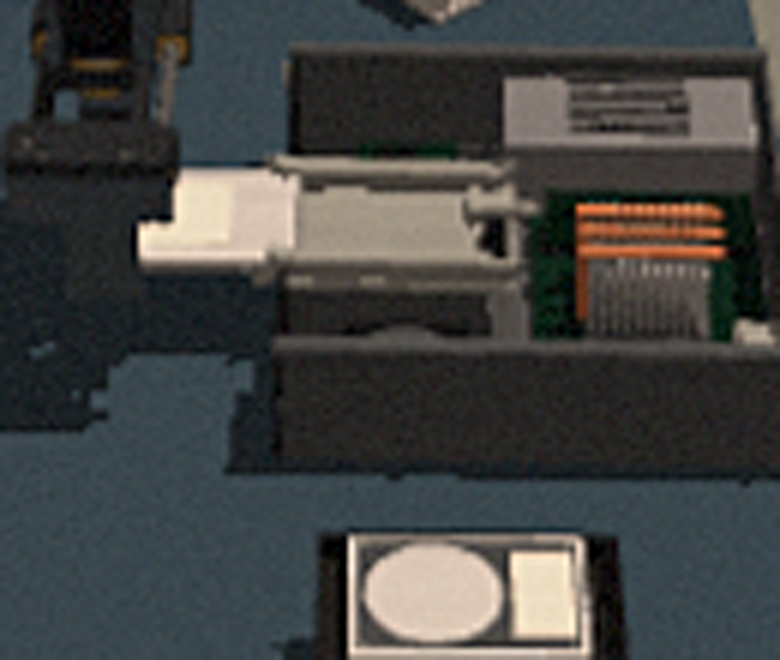

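send_rows --commands '[[[0,0.025,0,0,0,0],[0,0.05,0,0,0,0],[0,0.075,-0.001,0,0,0],[0,0.1,-0.001,0,0,0],[0,0.125,-0.001,0,0,0],[0,0.15,-0.001,0,0,0],[0,0.175,-0.001,0,0,0],[0,0.2,-0.002,0,0,0]]]'

```text
time_s: 23.3
ee_pos: [453.1, 187.6, 35.8]
ee_rot: [162.3, 90.0, 68.5]
force: [0.2, -0.3, -1.3]
gripper_width: 69.8
```

send_rows --commands '[[[0,0.025,0,0,0,0],[0,0.05,0,0,0,0],[0,0.075,-0.001,0,0,0],[0,0.1,-0.001,0,0,0],[0,0.125,-0.001,0,0,0],[0,0.15,-0.001,0,0,0],[0,0.175,-0.001,0,0,0],[0,0.2,-0.002,0,0,0],[0,0.2,-0.002,0,0,0]]]'

```text
time_s: 24.42
ee_pos: [473.2, 186.5, 35.7]
ee_rot: [134.9, 90.0, 41.0]
force: [0.3, 0.7, -0.4]
gripper_width: 69.4
```

```bash
python3 -c "
from m import *
print(done([0,0.2,-0.002,0,0,0]),done([0,0.2,-0.002,0,0,0]))"; python3 look.py wrist w13 200 440 60 240 3.3
```

```text
(array([452.97941045, 187.59280718,  35.776     ]), -93.88300000000002) (array([472.94704261, 186.43796269,  35.776     ]), -93.88300000000002)
24.425 ee [473.18 186.47  35.75] head -93.89 F [ 0.31  0.72 -0.4 ] w 69.42016973282294
```

View pics/w13c.png

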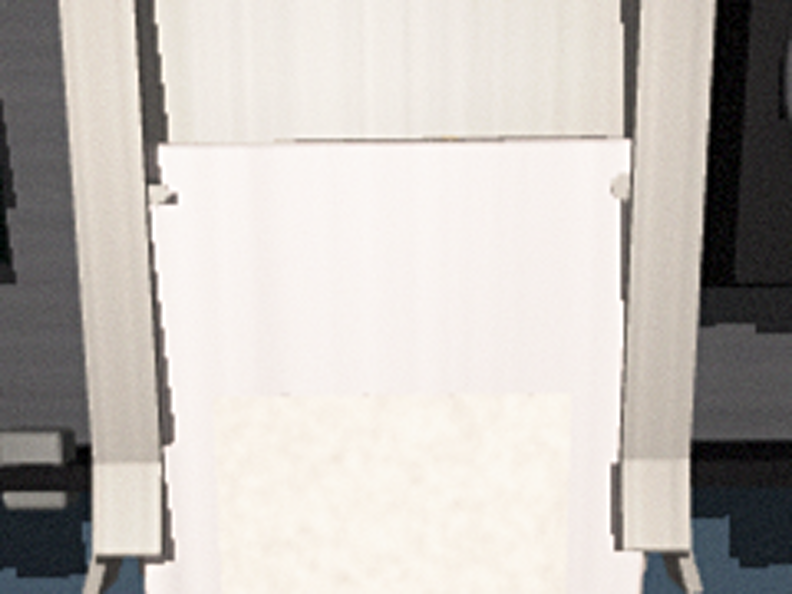

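send_rows --commands '[[[0,0.025,0,0,0,0],[0,0.05,0,0,0,0],[0,0.075,-0.001,0,0,0],[0,0.11,-0.001,0,0,0],[0,0.11,-0.001,0,0,0],[0.003,0.11,-0.001,0,0,0],[0.005,0.11,-0.001,0,0,0],[0.005,0.11,-0.001,0,0,0]]]'

```text
time_s: 25.48
ee_pos: [483.8, 185.8, 35.2]
ee_rot: [-109.6, 90.0, 156.6]
force: [0.2, 0.1, -1.2]
gripper_width: 69.8
```

send_rows --commands '[[[0,0,0,0,0,0],[0,0,0,0,0,0],[0,0,0,0,0,0],[0,0,0,0,0,0],[0,0,0,0,0,0]]]' --jaw -1

```text
time_s: 26.1
ee_pos: [483.9, 185.8, 35.3]
ee_rot: [171.2, 90.0, 77.4]
force: [0.2, -0.2, 1.2]
gripper_width: 91.4
```

```bash
python3 -c "
from m import *
print(done([0.005,0.11,-0.001,0,0,0]))"; python3 look.py wrist w14 200 440 60 240 3.3; python3 m.py '[[430,190,70,-93.5],[415,190,120,-93.4]]'
```

```text
(array([483.92856311, 185.79282117,  35.276     ]), -93.88300000000002)
26.1 ee [483.92 185.8   35.25] head -93.88 F [ 0.25 -0.17  1.23] w 91.41072585936044
[-0.347, -0.541, -0.005, -0.0011, 0.0, 0.0] -> [429.99 189.96  69.98] -93.49
[-0.5, -0.15, 0.009, -0.0002, 0.0, 0.0] -> [414.96 189.97 119.98] -93.42
```

View pics/w14c.png

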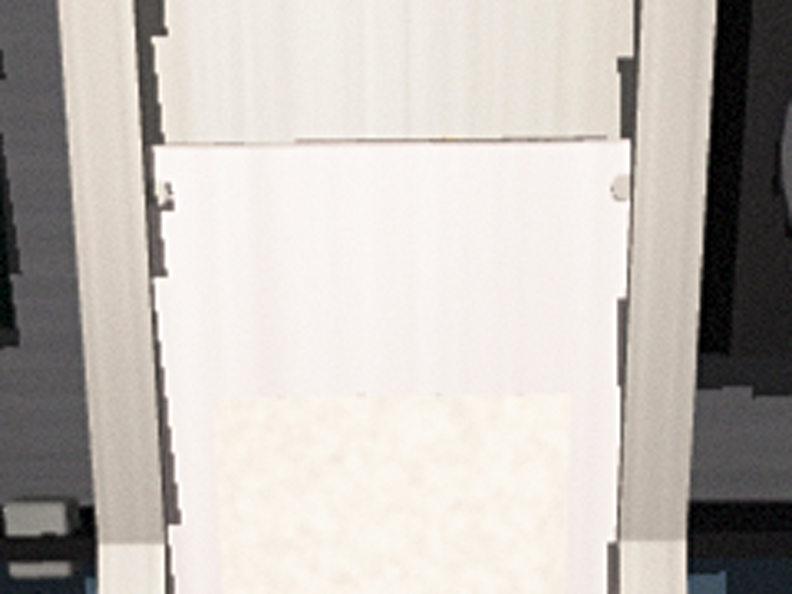

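send_rows --commands '[[[-0.05,-0.15,0,0,0,0],[-0.1,-0.4,0,0,0,0],[-0.347,-0.541,-0.005,-0.0011,0,0],[-0.347,-0.541,-0.005,-0.0011,0,0]]]'

```text
time_s: 26.65
ee_pos: [429.5, 190.4, 71.4]
ee_rot: [118.8, 89.8, 25.4]
force: [0.9, 0.7, 0.1]
gripper_width: 91.3
```

send_rows --commands '[[[-0.5,-0.15,0.009,-0.0002,0,0],[-0.5,-0.15,0.009,-0.0002,0,0],[-0.5,-0.15,0.009,-0.0002,0,0],[-0.5,-0.15,0.009,-0.0002,0,0],[-0.5,-0.15,0.009,-0.0002,0,0]]]' --jaw 1

```text
time_s: 27.28
ee_pos: [414.6, 189.7, 119.0]
ee_rot: [-64.4, 89.9, -157.9]
force: [-0.0, 0.4, 0.0]
gripper_width: 44.1
```

```bash
python3 look.py wrist w15 240 400 60 200 4.2; python3 m.py '[[440,187.7,80,-93.4],[446,187.35,53,-93.4]]'
```

```text
27.275 ee [414.62 189.71 118.96] head -93.43 F [-0.02  0.45  0.03] w 44.11196092105429
[0.4, 0.251, 0.008, -0.0, 0.0, 0.0] -> [439.97 187.68  79.98] -93.42
[0.27, 0.06, -0.0, -0.0, 0.0, 0.0] -> [445.96 187.32  52.98] -93.42
```

View pics/w15.png

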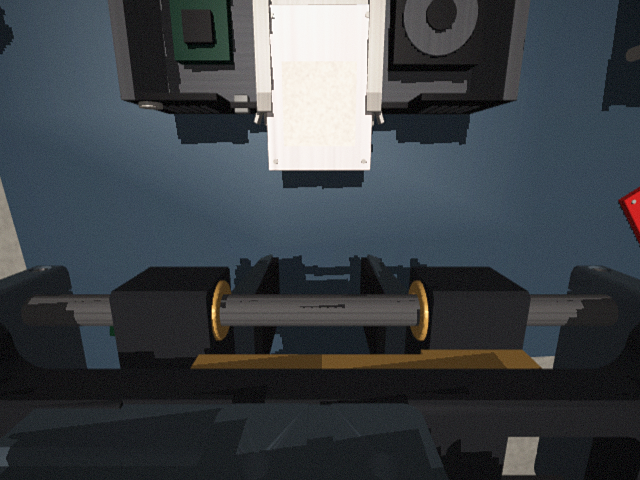

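View pics/w15c.png

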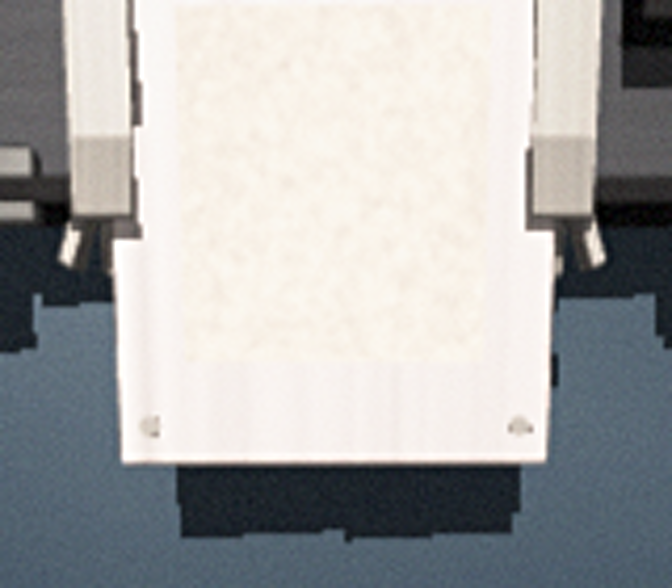

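```bash
python3 plug.py w15 57.2 268.6 169.7 369.8 169.7; python3 -c "
from h import *
z=np.load('pics/w15.npz');P=cloud(z['d'],z['K'],z['T']);print(np.median(P[70:160,285:355,2]),[np.median(P[r:r+10,285:355,2]) for r in (20,60,100,150)])"
```

```text
[476.0713826  220.30710267  57.2       ] [471.83178419 150.96594652  57.2       ] w 69.47064222823188 mid [473.95158339 185.63652459  57.2       ] yaw -3.498774753253943
57.33846552182487 [np.float64(57.25113597766759), np.float64(57.46575344074178), np.float64(57.38495512418859), np.float64(57.12439692506641)]
```

send_rows --commands '[[[0,0,0,0,0,0],[0,0,0,0,0,0],[0.2,0.125,0.004,0,0,0],[0.4,0.251,0.008,0,0,0],[0.4,0.251,0.008,0,0,0]]]'

```text
time_s: 27.95
ee_pos: [439.6, 187.3, 78.9]
ee_rot: [-66.6, 89.8, -160.1]
force: [-0.7, -0.3, 0.4]
gripper_width: 0.6
```

send_rows --commands '[[[0.09,0,0,0,0,0],[0.18,0.03,0,0,0,0],[0.27,0.06,0,0,0,0],[0.27,0.06,0,0,0,0],[0.27,0.06,0,0,0,0]]]'

```text
time_s: 28.58
ee_pos: [446.0, 187.4, 53.0]
ee_rot: [142.5, 90.0, 49.1]
force: [0.8, -0.5, -0.0]
gripper_width: 0.2
```

```bash
python3 look.py wrist w16 240 400 130 290 3.7; python3 look.py side s16 270 400 170 280 6
```

```text
28.575 ee [446.04 187.38  53.01] head -93.42 F [ 0.79 -0.53 -0.02] w 0.22903799441194506
28.625 ee [446.13 187.4   53.15] head -93.42 F [-0.25 -0.86  0.08] w 0.3948747243254196
```

View pics/w16c.png

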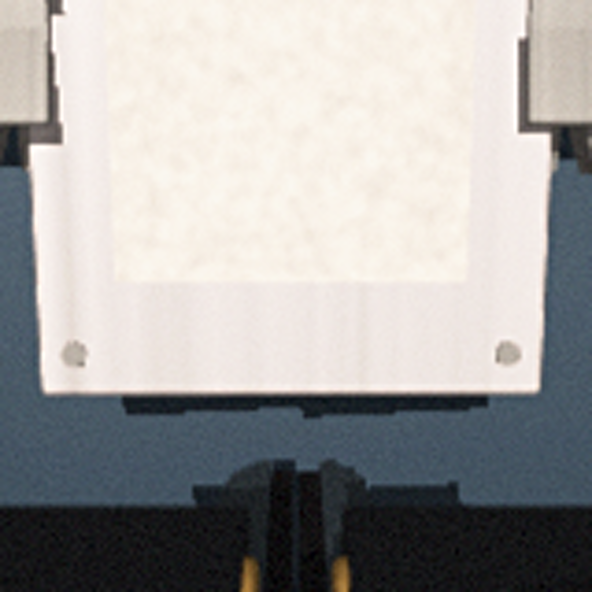

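View pics/s16c.png

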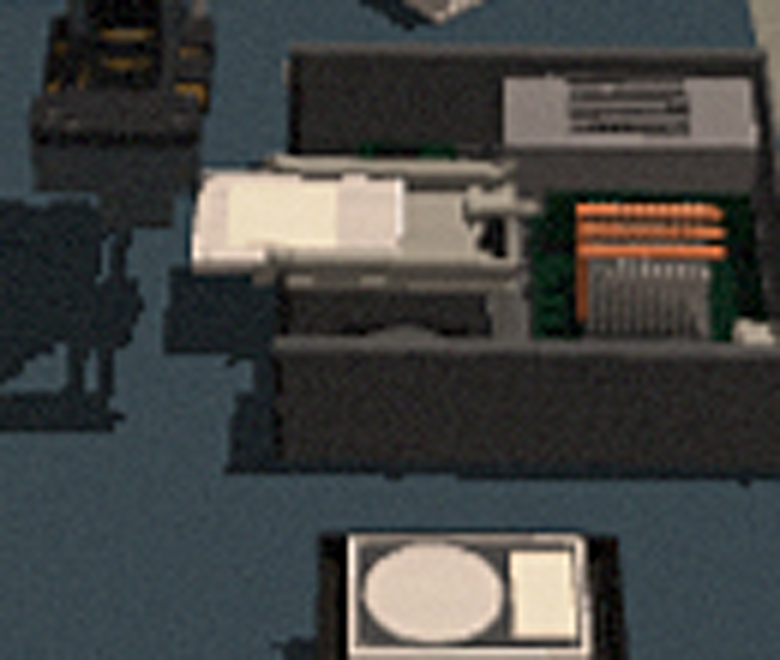

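send_rows --commands '[[[0,0.04,0,0,0,0],[0,0.08,0,0,0,0],[0,0.1,0,0,0,0],[0,0.115,0,0,0,0],[0,0.13,0,0,0,0],[0,0.145,0,0,0,0],[0,0.16,0,0,0,0],[0,0.18,0,0,0,0],[0,0.2,0,0,0,0]]]'

```text
time_s: 29.8
ee_pos: [466.0, 186.1, 52.9]
ee_rot: [164.7, 90.0, 71.2]
force: [-0.3, 0.1, 0.6]
gripper_width: 0.4
```

```bash
python3 look.py wrist w17 240 400 130 290 3.7
```

```text
29.8 ee [466.05 186.12  52.94] head -93.41 F [-0.32  0.06  0.59] w 0.4115210883535846
```

View pics/w17c.png

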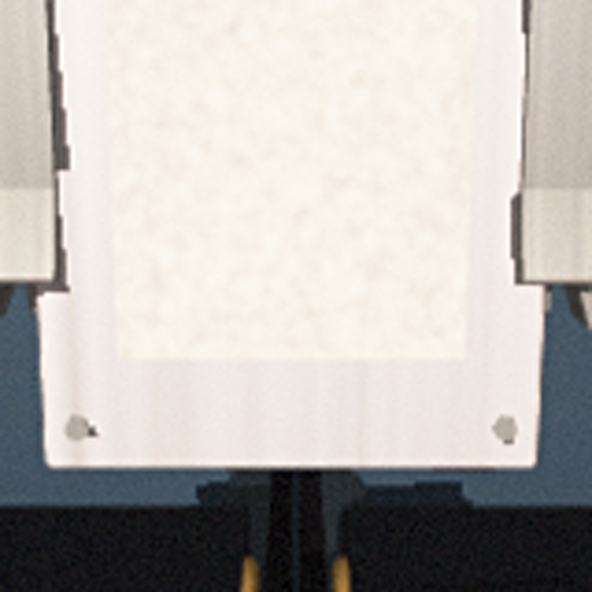

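```bash
python3 plug.py w17 57.2 252.3 256 385 256; python3 plug.py w16 57.2 251.5 236.3 386 236.3
```

```text
[485.43497053 219.68235825  57.2       ] [481.19466571 150.30947636  57.2       ] w 69.50235195439032 mid [483.31481812 184.9959173   57.2       ] yaw -3.497759919334587
[475.95000914 220.19563441  57.2       ] [471.71530725 150.87303483  57.2       ] w 69.45182151426465 mid [473.8326582  185.53433462  57.2       ] yaw -3.495677029833814
```

send_rows --commands '[[[0,0.02,0,0,0,0],[0,0.04,0,0,0,0],[0,0.06,0,0,0,0],[0,0.08,0,0,0,0],[0,0.1,0,0,0,0],[0,0.12,0,0,0,0],[0,0.14,0,0,0,0],[0,0.16,0,0,0,0],[0,0.18,0,0,0,0],[0,0.2,0,0,0,0],[0,0.21,0,0,0,0]]]'

```text
time_s: 31.22
ee_pos: [487.0, 184.9, 53.0]
ee_rot: [163.7, 90.0, 70.2]
force: [-0.4, 0.2, 0.8]
gripper_width: 0.2
```

send_rows --commands '[[[0,0.01,0,0,0,0],[0,0.02,0,0,0,0],[0,0.03,0,0,0,0],[0,0.04,0,0,0,0]]]'

```text
time_s: 31.72
ee_pos: [489.1, 184.5, 52.7]
ee_rot: [-81.4, 89.8, -174.8]
force: [-6.8, 1.1, 2.7]
gripper_width: 0.2
```

```bash
python3 look.py wrist w18 240 400 130 290 3.7
```

```text
31.725 ee [489.13 184.53  52.74] head -93.44 F [-6.81  1.07  2.68] w 0.18796528285684158
```

View pics/w18.png

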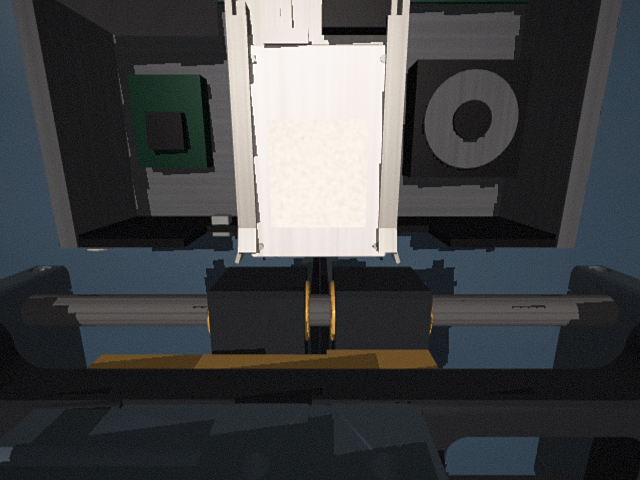

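send_rows --commands '[[[0,0.008,0,0,0,0],[0,0.016,0,0,0,0],[0,0.024,0,0,0,0],[0,0.03,0,0,0,0]]]'

```text
time_s: 32.28
ee_pos: [491.0, 183.9, 52.6]
ee_rot: [-74.9, 89.7, -168.4]
force: [-7.6, -0.3, 5.2]
gripper_width: 0.5
```

send_rows --commands '[[[0,0.008,0,0,0,0],[0,0.016,0,0,0,0],[0,0.02,0,0,0,0]]]'

```text
time_s: 32.65
ee_pos: [493.1, 183.8, 52.6]
ee_rot: [-74.6, 89.7, -168.1]
force: [-6.9, 0.7, 5.8]
gripper_width: 0.3
```

send_rows --commands '[[[-0.003,0.008,0,0,0,0],[-0.003,0.016,0,0,0,0],[-0.003,0.02,0,0,0,0]]]'

```text
time_s: 33.02
ee_pos: [494.8, 183.7, 52.6]
ee_rot: [-75.2, 89.6, -168.7]
force: [-6.5, -0.3, 2.5]
gripper_width: 0.5
```

```bash
python3 look.py wrist w19 240 400 0 160 3.7
```

```text
33.025 ee [494.78 183.65  52.65] head -93.44 F [-6.48 -0.32  2.52] w 0.5421039369993466
```

View pics/w19.png

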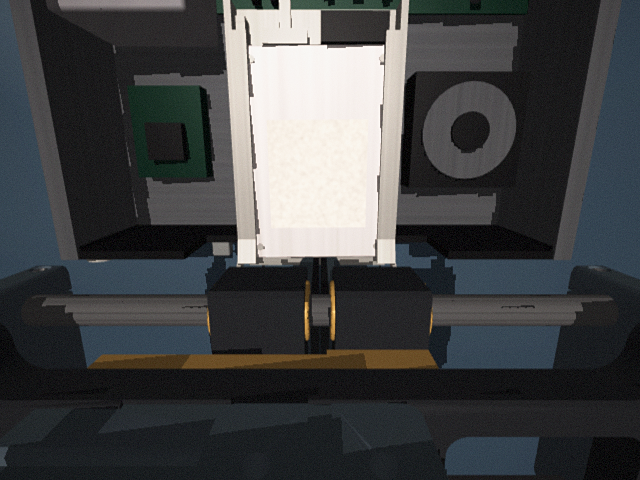

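send_rows --commands '[[[0,0.005,0,0,0,0],[0,0.01,0,0,0,0],[0,0.01,0,0,0,0]]]'

```text
time_s: 33.45
ee_pos: [494.9, 183.7, 52.7]
ee_rot: [-77.2, 89.5, -170.7]
force: [-9.0, 1.2, 5.9]
gripper_width: 0.0
```

send_rows --commands '[[[0,0.005,0,0,0,0],[0,0.01,0,0,0,0],[0,0.01,0,0,0,0]]]'

```text
time_s: 33.83
ee_pos: [494.9, 183.6, 52.6]
ee_rot: [-78.9, 89.4, -172.3]
force: [-11.3, 1.0, 5.7]
gripper_width: 0.7
```

send_rows --commands '[[[0,0.005,0,0,0,0],[0,0.01,0,0,0,0],[0,0.01,0,0,0,0]]]'

```text
time_s: 34.2
ee_pos: [495.0, 183.6, 52.6]
ee_rot: [-79.8, 89.3, -173.3]
force: [-13.4, 1.3, 8.0]
gripper_width: 0.3
```

send_rows --commands '[[[0,-0.02,0,0,0,0],[0,-0.05,0,0,0,0],[0,-0.15,0,0,0,0],[0,-0.4,0,0,0,0],[-0.2,-0.7,0,0,0,0],[-0.7,-0.9,0,0,0,0],[-0.7,-0.9,0,0,0,0],[-0.7,-0.9,0,0,0,0],[-0.7,-0.9,0,0,0,0]]]'

```text
time_s: 35.33
ee_pos: [410.9, 189.2, 122.3]
ee_rot: [-60.8, 89.9, -154.2]
force: [0.5, -0.1, -0.1]
gripper_width: 0.7
```

```bash
python3 look.py wrist w20 230 400 0 160 4; python3 look.py side s20 270 400 170 280 6
```

```text
35.325 ee [410.9  189.15 122.27] head -93.43 F [ 0.51 -0.07 -0.12] w 0.724510890345694
35.375 ee [410.88 189.13 122.2 ] head -93.43 F [-0.43 -0.08 -0.69] w 0.4868531209219384
```

View pics/w20c.png

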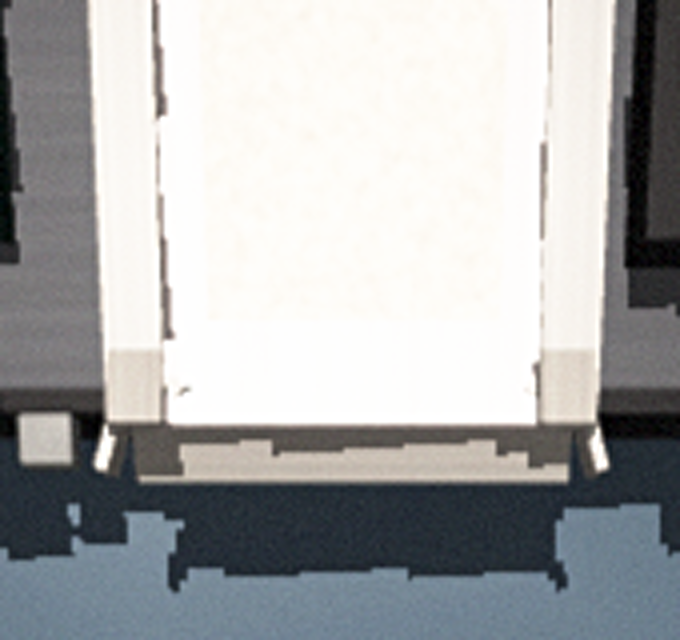

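View pics/s20.png

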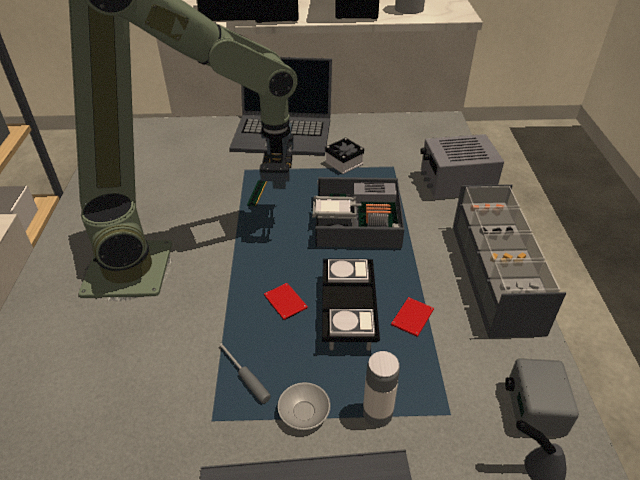

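```bash
python3 - <<'E'
from h import *
z=np.load("pics/w20.npz");K,T=z["K"],z["T"]
y=np.radians(-3.4); X=np.array([np.cos(y),np.sin(y)]);Y=np.array([-X[1],X[0]]); M=np.array([516,183.2])
f=lambda q,s=4:(230+(q[0]+.5)/s-.5,(q[1]+.5)/s-.5)
for nm,q,h in [("tailL",(200,424),57.2),("tailR",(500,424),57.2),("lipL",(135,423),61.5),("lipR",(570,423),61.5),("lowL",(138,483),46),("lowR",(568,483),46)]:
    d=atz(f(q),h,K,T)[:2]-M; print(nm,np.round([d@X,d@Y],1))
P=cloud(z["d"],K,T); print(np.median(P[10:100,280:355,2]))
E
```

```text
tailL [-4.1 25.4]
tailR [ -4.2 -24.5]
lipL [-4.6 35.6]
lipR [ -4.7 -35.5]
lowL [-12.2  37.9]
lowR [-12.3 -37.9]
57.39797885352691
```

The tail sits 4.1 mm proud of the mouth, which matches the expected 4 mm. The drive lies flat with its top at 57.4 mm, and the gripper is clear of everything.

```bash
python3 -c "
from workcell import env
print(env.state()['time_s'],env.job_done())"
```

```text
the job is handed in; nothing more can be done
35.425 None
```

The slim drive is in the bay and fully home on the end stop, and I handed the job in at 35.4 s of the 72 s allowed.

- **Slide:** I dragged the drive forward with the closed fingertips at about 5 to 9 N until it overhung the tray's front edge by about 29.5 mm. I then pinched that overhanging end across its sides at 25 N and lifted it off level.
- **Insert and push:** I slid it plug end first between the bay's side channels with no contact force above the sensor noise. I let go with about 58 mm of it inside, then pushed its plain end with the closed fingertip. The ejector moved at about 7 N. Then the tip stopped at x ≈ 495 mm while the push rose to about 13 N, which I took as the end stop.
- **Last checks:** The plain end measures 4.1 to 4.2 mm proud of the mouth (4 mm expected). The drive's top is at 57.4 mm (57.2 expected) and it sits centred to within about 0.5 mm. The gripper is clear of everything, and in the last side picture the other things look as they did at the start.
- **Odd reading:** While pushing, the tool also read up to 8 N vertically. I took this as friction against the drive's end. The ejector's travel was not read directly; I inferred it from the fingertip's travel and the drive's final position.

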